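# Soap box balanced on the upturned bowl to dry

## Task

Put the two bars of soap into the soap box, one in each pocket and lying flat, and leave the soap box balanced level on the very top of the upturned blue bowl so that everything can drain and dry. You may fill the box before or after it goes up. Leave the steel mug, the glass jar and the wooden spoon as they are, and let go of everything at the end.

Things in the scene. Friction and masses are not known exactly. Their poses are not given: they have to be found in the camera images.
- bowl: Upturned round-bottomed blue bowl, fixed to the ledge. Its outside is part of a ball of radius 110 mm: highest point 75 mm above the ledge, no flat and no foot on top; about 220 mm across at the rim lying on the ledge. Origin: centre of the rim circle, on the ledge; z up.
- bowl_top (a point): The highest point of the upturned bowl (75 mm above the ledge), z up.
- soapbox: White open plastic soap box, 192 (own x) x 62 (y) x 18 mm high, flat underside, about 180 g; balances about its middle. Walls, floor 4 mm. Two pockets 80 (x) x 54 (y) x 14 mm deep, centred 52 mm either side of the middle along x, a 24 mm divider between, as high as the walls. Origin: centre of the underside, z up. Starts on the red trivet.
- soapbox_clip (a point): Top of the stiff upright blue spring clip on the middle of the soap box: 18 mm (box x) x 12 mm (box y), standing from 18 to 66 mm above the box's underside, straight over the box's origin. It does not move and can carry the full box; pinch it along the box's y.
- soapbox_pocket0 (a point): Centre of the floor of the pocket at the box's -x end, 4 mm above the underside.
- soapbox_pocket1 (a point): Centre of the floor of the pocket at the box's +x end, 4 mm above the underside.
- soap_green: Green bar of soap, hard, 68 mm (own x) x 46 mm (own y) x 30 mm high, edges rounded 5 mm, about 100 g (each bar may be up to a tenth lighter or heavier). Origin: centre of the underside; z up. In a pocket it stands 16 mm above the box's walls.
- soap_amber: Orange bar of soap, same shape and size as the green one, about 100 g. Origin: centre of the underside; z up.
- mug: Steel mug, 76 mm across, 85 mm high, handle at own +y sticking out some 35 mm; stands on the red trivet beside the soap box. Origin: centre of the underside. To be left alone.
- jar: Glass jar with yellow twist cap, 68 mm across, 90 mm high, stands on the cork mat among the soap bars. Origin: centre of the underside. To be left alone.
- spoon: Wooden spoon 200 mm long along own x, lying on the bare ledge between the robot and the bowl. Origin: under its middle. To be left alone.
- trivet: Red silicone trivet, 200 x 200 x 6 mm, fixed flat on the ledge on one side (left or right) of the bowl; the soap box and the mug stand on its top, 6 mm above the ledge. Origin: centre of the underside.
- drymat: Cork mat, 200 x 200 x 6 mm, fixed flat on the ledge on the other side of the bowl; the soap bars and the jar stand on its top, 6 mm above the ledge, in three places that are swapped about. Origin: centre of the underside.
Mind the look-alikes: they are no part of the job. Several things have the shape of the soapbox; the one meant has the colours described above.

How it is judged (in metres and radians):
At the end, for the whole second after the job is handed in: Soap box rests on the bowl, middle within 30 mm of its top, underside 68-85 mm over the ledge, tilt under 0.16 rad, at rest (0.03 m/s, 0.3 rad/s). One soap flat (0.12 rad) on each pocket's floor, within 20 mm of its centre. Mug, jar, spoon moved under 25 mm, mug and jar upright (0.1 rad) (horizontal distance between soapbox and bowl_top below 0.03 m and height (world z) of soapbox between 0.068 and 0.085 m and angle between soapbox's own z axis and vertical below 0.16 rad and contact force between soapbox and bowl above 1 N and linear speed of soapbox below 0.03 m/s and angular speed of soapbox below 0.3 rad/s and z of soap_green in the frame of soapbox between 0.001 and 0.009 m and z of soap_amber in the frame of soapbox between 0.001 and 0.009 m and angle between the z axis of each of soap_green, soap_amber and the z axis of soapbox, either way round below 0.12 rad and y of soap_green in the frame of soapbox between -0.02 and 0.02 m and y of soap_amber in the frame of soapbox between -0.02 and 0.02 m and ((x of soap_green in the frame of soapbox between 0.035 and 0.07 m and x of soap_amber in the frame of soapbox between -0.07 and -0.035 m) or (x of soap_amber in the frame of soapbox between 0.035 and 0.07 m and x of soap_green in the frame of soapbox between -0.07 and -0.035 m)) and distance of each of mug, jar, spoon from where it was at the start of the episode below 0.025 m and angle between each of mug, jar's own z axis and vertical below 0.1 rad); the robot touches nothing.
It fails at once if the mug is knocked: moved more than 25 mm or tipped by more than 0.4 rad (distance of mug from where it was at the start of the episode above 0.025 m or angle between mug's own z axis and vertical above 0.4 rad).
It fails at once if the jar is knocked: moved more than 25 mm or tipped by more than 0.4 rad (distance of jar from where it was at the start of the episode above 0.025 m or angle between jar's own z axis and vertical above 0.4 rad).
It fails at once if the spoon is moved more than 25 mm (distance of spoon from where it was at the start of the episode above 0.025 m).
It also fails if it takes over 72 s, if anything falls off the work surface, if the arm or the gripper's body presses on something with over 40 N, if the wrist force passes 120 N, or if a joint passes its speed limit or range.

## Robot

A 6-joint arm with a two-finger parallel gripper is mounted at the origin on the work surface. World frame = base frame: x ahead of the robot, y to its left, z up, the work surface at z = 0. Lengths are in mm, angles in rad, forces in N, time in s.
With the tool pointing down it reaches from about 325 to 775 mm from the base axis. Payload 5.5 kg.
Tool frame: the origin (TCP) lies at the very end of the fingers, on their centre line; the grasp point (between the pads) lies 19 mm behind it; z points along the fingers, y is the direction in which the jaws open and shut (so a half turn about z gives the same grasp; the last joint's range is limited). The gripper opens to 85 mm and grips with 20 to 120 N. Pads are 22 mm wide; open, the fingers measure 114 mm over their backs; the gripper's body (76 mm by 85 mm) begins 54 mm behind the grasp point. The pads swing forward as they close: fully open they stand 13 mm farther back than shut.
Start: joints at [-1.338, 0.091, 1.231, -0, 1.82, -0.057], TCP at [171.456, -574.995, 231.275] pointing down, gripper open.
Joint ranges: [-2.87, 2.87], [-0.86, 2.18], [0.17, 2.46], [-1.51, 4.65], [0.06, 2.69], [-2.65, 2.65]. Speed limits (rad/s): [2.57, 2.57, 3.01, 3.14, 3.14, 3.14].

## Interface

Orientations are given as [roll, pitch, yaw] about the fixed x, y, z axes, in that order (R = Rz(yaw) Ry(pitch) Rx(roll)).
In Python, from bench import env, optics, job gives the robot as it stands. The module is installed in compiled form; this text tells all that it offers.
- The arm moves only by the tool play_rows, never from a script. Its argument "targets" is a list of rows, each an object with "offset": the shift along the tool's x, y, z in cm, a list of three; "yaw": the turn about the tool's z in degrees; "claw": the finger opening in cm, from 0 to 8.54. A call has exactly 8 rows; each row is the pose to reach, as a shift and turn from the pose commanded when the call began, along the tool's axes at that moment; what a row does not reach only later rows make up. A row lasts 1/12 s, in which the tool goes at most 41.7 mm and 7.16 degrees, less where a joint would pass 70% of its speed; a pose out of reach is approached as far as the arm can. A call with a gripper value outside its range is refused whole. The fingers move at their own pace and stop on an object; the grip force is fixed at half the most. Time passes only in rows, so rows that repeat a pose let the fingers close, or fill a call up. It gives the time, the measured TCP pose, the force and the opening at its end, in the units of the state.
- env.state(): the state, without advancing time (a new reading comes with each control period).
- optics.read_camera(name): name is "side" or "top" or "wrist"; returns a dict with "frame" (384x512x3 uint8, red, green, blue), "K" (3x3 intrinsics, pixels), "xyz" and "attitude" of the camera in the world; the wrist camera has in their place "T_tool_cam" (4x4, takes a point from camera to tool coordinates, whose origin is the TCP and whose axes are the flange's). Camera axes: x right, y down, z forward; pixel columns grow to the right and rows downward; lengths in mm; the calibration is good to about 2 mm. A picture is of the moment at which its call begins: read the wrist's pose just before it. There is no depth.
- job.finish_job(): hands the job in, once; it reports no verdict.
Trained networks look in a picture, given as the dict that the camera call returned (one of the last four; its "shot" number tells which), for a name from the list of things; names that differ only in an ending like _2 or _b are one class to them, and where a whole thing is asked for, a point or a joint stands for the part that bears it (a point fixed in the world has none). Each returns a list of dicts, best first, with "conf" (0 to 1); they miss things now and then, are a little off and sometimes report something else, mostly with a low value. They report only what shows in the picture. A call takes as long as a camera call. They do not tell look-alikes from the thing itself.
- optics.cut_out(picture, thing): "pixels" (384x512 bool, what is visible of it) and "point" ([column, row] in pixels, amid what is visible of it).
- optics.mark_of(picture, thing): "point" ([column, row] in pixels: a listed point, or the origin of a listed thing).
The state is a dict: "clock": time; "q": joint angles; "qvel": joint speeds; "joint_efforts": joint torques, N m; "tool_pos": TCP position; "eef_rot": TCP orientation; "wrist_force": force on the tool from outside, world axes, zero at the start; "moment": the same for the moment, N m; "grip_width": finger opening in mm.
Only numpy, scipy, OpenCV 4.12 (cv2) and the standard library are available. Lean on these libraries where they do the work, as an engineer would, in place of code of your own. Each camera call takes 0.05 s, during which the arm holds its last target.

## Working session

There is one attempt and no reset: what is moved stays moved. The work goes in short steps, Python scripts to look and compute and a tool call to move; the robot and the scene stay as the last step left them, time stands still between calls to the robot, and variables do not carry over. Pictures are saved under pics/ and viewed, and the job is handed in when it is done.

Besides the shell and the picture viewer there is one more tool, called after "Emit:" by a JSON object that holds its "op" and its "data". play_rows: Moves the arm, as the interface text tells. Its arguments: {"type":"object","properties":{"targets":{"type":"array","items":{"type":"object","properties":{"offset":{"type":"array","items":{"type":"number"}},"yaw":{"type":"number"},"claw":{"type":"number"}}}}},"required":["targets"]}

```bash
mkdir -p pics; cat > h.py <<'E'
import numpy as np, cv2
from bench import env, optics, job
from scipy.spatial.transform import Rotation as R
def save(p,n): cv2.imwrite('pics/'+n+'.png', cv2.cvtColor(p['frame'],cv2.COLOR_RGB2BGR))
E
python3 - <<'E'
from h import *
s=env.state(); print({k:np.round(v,3) for k,v in s.items()})
for n in ['top','side','wrist']:
    p=optics.read_camera(n); save(p,n+'0')
    print(n,{k:(np.round(v,3).tolist() if not isinstance(v,int) else v) for k,v in p.items() if k!='frame'})
E
```

```text
{'clock': np.float64(0.0), 'q': array([-1.338,  0.092,  1.232, -0.   ,  1.82 , -0.057]), 'qvel': array([-0.001,  0.001, -0.   ,  0.   , -0.   ,  0.   ]), 'joint_efforts': array([-3.0000e-03, -4.5872e+01, -4.1803e+01, -0.0000e+00,  1.2000e-02,
       -0.0000e+00]), 'tool_pos': array([ 171.387, -574.7  ,  230.14 ]), 'eef_rot': array([-3.14, -0.  ,  0.29]), 'wrist_force': array([-0.28 ,  0.313, -0.174]), 'moment': array([ 0.036,  0.01 , -0.005]), 'grip_width': np.float64(85.382)}
top {'K': [[414.677, 0.0, 261.585], [0.0, 414.677, 190.786], [0.0, 0.0, 1.0]], 'xyz': [290.079, -85.266, 1333.02], 'attitude': [-2.968, 0.01, -1.567], 'shot': 1}
side {'K': [[399.484, 0.0, 250.811], [0.0, 399.484, 192.74], [0.0, 0.0, 1.0]], 'xyz': [-80.108, 864.868, 878.706], 'attitude': [-2.196, -0.003, -2.613], 'shot': 2}
wrist {'K': [[265.775, 0.0, 256.444], [0.0, 265.775, 187.262], [0.0, 0.0, 1.0]], 'T_tool_cam': [[-0.0, -0.949, -0.315, 80.966], [1.0, -0.001, 0.001, -0.533], [-0.001, -0.315, 0.949, -141.675], [0.0, 0.0, 0.0, 1.0]], 'shot': 3}
```

View pics/top0.png

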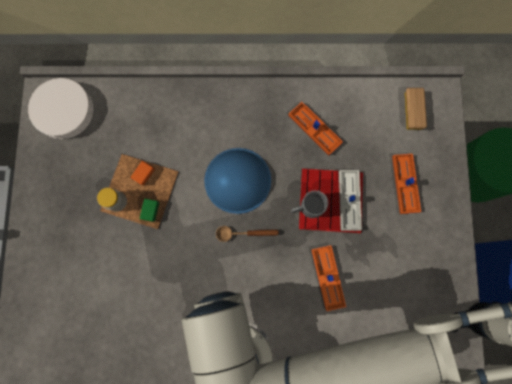

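View pics/side0.png

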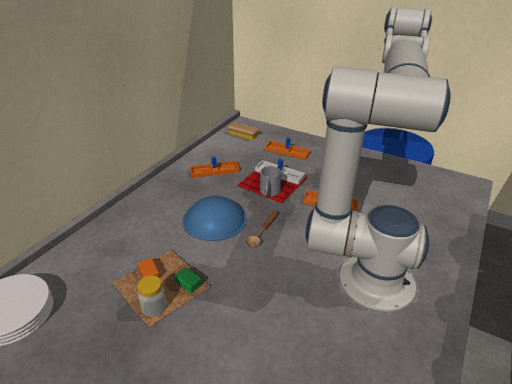

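View pics/wrist0.png

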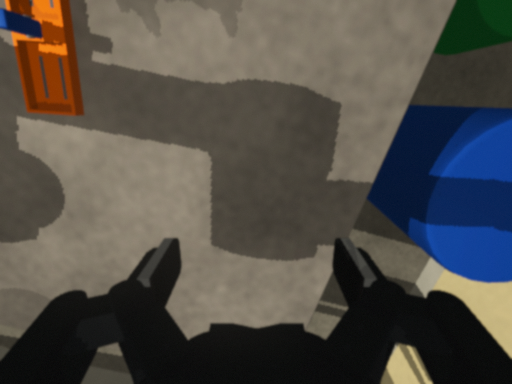

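The white box with the blue clip, on the red trivet beside the mug at top-view pixel (350,200), fits the description. The look-alikes are orange boxes at (315,128), (407,183) and (328,277). The amber soap is at (142,172), the green soap at (149,210), the jar at (107,198), and the bowl at (238,181). A tan block at (415,108) is not a soap.

```bash
cat >> h.py <<'E'
def campose(p,s=None):
    if 'T_tool_cam' in p:
        T=np.eye(4); T[:3,:3]=R.from_euler('xyz',s['eef_rot']).as_matrix(); T[:3,3]=s['tool_pos']
        T=T@np.array(p['T_tool_cam']); return T[:3,:3],T[:3,3]
    return R.from_euler('xyz',p['attitude']).as_matrix(), np.array(p['xyz'])
def ray(p,px,z,s=None):
    Rm,t=campose(p,s); px=np.atleast_2d(np.asarray(px,float))
    d=(np.c_[px,np.ones(len(px))]@np.linalg.inv(p['K']).T)@Rm.T
    return t+d*((z-t[2])/d[:,2])[:,None]
def proj(p,X,s=None):
    Rm,t=campose(p,s); c=(np.atleast_2d(X)-t)@Rm; c=c@np.array(p['K']).T; return c[:,:2]/c[:,2:]
def rect(p,mask,z,s=None):
    "min area rect of the biggest contour projected at height z: centre,size,yaw of long side"
    m=(mask.astype(np.uint8))
    cs,_=cv2.findContours(m,cv2.RETR_EXTERNAL,cv2.CHAIN_APPROX_NONE)
    c=max(cs,key=cv2.contourArea)[:,0,:]
    w=ray(p,c,z,s)[:,:2].astype(np.float32)
    (cx,cy),(a,b),ang=cv2.minAreaRect(w)
    if a<b: a,b,ang=b,a,ang+90
    return np.round([cx,cy,a,b,((ang+90)%180)-90],1)
E
python3 - <<'E'
from h import *
Z=dict(bowl=0,bowl_top=75,soapbox=6,soapbox_clip=72,soapbox_pocket0=10,soapbox_pocket1=10,soap_green=6,soap_amber=6,mug=6,jar=6,spoon=0,trivet=0,drymat=0)
for n in ['top','side']:
    p=optics.read_camera(n)
    for t,z in Z.items():
        for r in optics.mark_of(p,t)[:4]:
            print(n,t,round(r['conf'],2),np.round(r['point'],1),np.round(ray(p,r['point'],z)[0][:2],1))
    for t,z in dict(soapbox=24,soap_green=36,soap_amber=36,drymat=6,trivet=6).items():
        for r in optics.cut_out(p,t)[:4]:
            print(n,'mask',t,round(r['conf'],2),np.round(r['point']),rect(p,r['pixels'],z))
E
```

```text
top bowl 0.61 [236.1 179.3] [562.   12.8]
top bowl_top 0.66 [235.3 176.3] [556.2   9.9]
top soapbox 0.98 [325.5 279.3] [ 242.3 -272. ]
top soapbox 0.88 [351.3 200.9] [ 490.3 -360.8]
top soapbox 0.81 [315.5 132.7] [ 719.4 -249.6]
top soapbox 0.79 [406.6 183.4] [ 548.2 -541.9]
top soapbox_clip 0.98 [333.6 278.8] [ 246.2 -286.8]
top soapbox_clip 0.92 [352.8 197.5] [ 491.  -352.1]
top soapbox_clip 0.92 [409.2 177.9] [ 552.7 -528.2]
top soapbox_clip 0.69 [316.1 126.4] [ 718.9 -243.7]
top soapbox_pocket0 0.88 [327.6 141.3] [ 688.6 -288.5]
top soapbox_pocket0 0.81 [335.7 294.8] [ 195.6 -301.9]
top soapbox_pocket0 0.79 [322.8 260.6] [ 299.9 -264.3]
top soapbox_pocket0 0.71 [410.  199.3] [ 495.4 -548.5]
top soapbox_pocket1 0.88 [327.6 141.3] [ 688.6 -288.5]
top soapbox_pocket1 0.81 [335.7 294.8] [ 195.6 -301.9]
top soapbox_pocket1 0.79 [322.8 260.6] [ 299.9 -264.3]
top soapbox_pocket1 0.71 [410.  199.3] [ 495.4 -548.5]
top soap_green 0.58 [152.9 209.6] [460.4 280. ]
top soap_green 0.55 [348.7 201. ] [ 490.  -352.4]
top mug 0.59 [311.9 205.7] [ 474.4 -233.5]
top mug 0.41 [234.4 180.5] [556.8  
[... 2261 characters left out ...]
mask soapbox 0.97 [286. 174.] [ 462.3 -349.7  152.    85.4  -16.5]
side mask soapbox 0.82 [316. 196.] [ 316.6 -244.9   75.4   42.3  -76.7]
side mask soapbox 0.78 [286. 151.] [ 544.1 -539.8  196.9  145.6    3. ]
side mask soapbox 0.65 [214. 171.] [ 740.1 -243.7  190.6  134.4   42.8]
side mask soap_green 0.84 [189. 281.] [450.8 296.7  85.5  54.9 -12.8]
side mask soap_amber 0.83 [150. 266.] [571.4 324.2  84.6  49.3 -33.8]
side mask soap_amber 0.34 [287. 172.] [ 457.4 -334.3  161.9   90.2  -17.9]
side mask drymat 0.75 [166. 286.] [524.  331.9 202.1 200.3 -16.7]
side mask drymat 0.22 [216. 217.] [563.    8.8 223.4 218.3  87.8]
side mask trivet 0.82 [273. 194.] [ 570.8 -240.2  151.7   82.9  -59. ]
```

```bash
cat >> h.py <<'E'
import json,sys
def off(target,yawdeg,cmd=None):
    "offset cm, yaw deg (tool) from the commanded (default: measured) pose to world target/yaw"
    s=env.state()
    pos=np.array(s['tool_pos'] if cmd is None else cmd[:3]); y=s['eef_rot'][2] if cmd is None else np.radians(cmd[3])
    d=np.array(target,float)-pos
    o=np.array([np.cos(y)*d[0]+np.sin(y)*d[1], np.sin(y)*d[0]-np.cos(y)*d[1], -d[2]])/10
    dy=-((yawdeg-np.degrees(y)+180)%360-180)
    return np.round(o,2).tolist(), round(dy,1)
E
python3 - <<'E'
from h import *
print(off([470,-330,260],178,[171.5,-575,231.3,16.6]))
E
```

```text
([35.61, -14.95, -2.87], np.float64(-161.4))
```

Emit:
{"op": "play_rows", "data": {"targets": [{"offset":[3,-1.2,-1],"yaw":-7,"claw":8.5},{"offset":[6,-2.5,-2],"yaw":-14,"claw":8.5},{"offset":[9,-3.8,-2.8],"yaw":-21,"claw":8.5},{"offset":[12,-5,-2.8],"yaw":-28,"claw":8.5},{"offset":[15,-6.3,-2.8],"yaw":-35,"claw":8.5},{"offset":[18,-7.6,-2.8],"yaw":-42,"claw":8.5},{"offset":[21,-8.8,-2.8],"yaw":-49,"claw":8.5},{"offset":[24,-10,-2.8],"yaw":-56,"claw":8.5}]}}

```text
clock: 2.72
tool_pos: [373.9, -409.4, 259.5]
eef_rot: [3.141, 0.0, 1.273]
wrist_force: [1.1, -0.5, -1.0]
grip_width: 85.1
```

```bash
python3 - <<'E'
from h import *
print(off([450,-330,260],178), env.state()['q'])
E
```

```text
([9.82, 4.95, -0.05], np.float64(-105.1)) [-8.92035406e-01 -2.47270890e-02  1.29897827e+00 -4.94975767e-06
  1.86678966e+00 -5.94401526e-01]
```

Emit:
{"op": "play_rows", "data": {"targets": [{"offset":[1.3,0.7,0],"yaw":-7,"claw":8.5},{"offset":[2.6,1.3,0],"yaw":-14,"claw":8.5},{"offset":[4,2,0],"yaw":-21,"claw":8.5},{"offset":[5.3,2.7,0],"yaw":-28,"claw":8.5},{"offset":[6.6,3.3,0],"yaw":-35,"claw":8.5},{"offset":[8,4,0],"yaw":-42,"claw":8.5},{"offset":[9,4.5,0],"yaw":-49,"claw":8.5},{"offset":[9.8,5,0],"yaw":-56,"claw":8.5}]}}

```text
clock: 3.38
tool_pos: [450.5, -331.2, 259.4]
eef_rot: [3.141, 0.0, 2.251]
wrist_force: [0.1, 0.5, 0.2]
grip_width: 85.1
```

```bash
python3 - <<'E'
from h import *
s=env.state(); p=optics.read_camera('wrist'); save(p,'w1'); print(s['tool_pos'],s['eef_rot'])
rs=optics.cut_out(p,'soapbox')
for r in rs[:3]: print(r['conf'],r['point'],rect(p,r['pixels'],24,s))
for r in optics.mark_of(p,'soapbox_clip')[:3]: print(r['conf'],r['point'],ray(p,r['point'],72,s))
print(off([450,-330,260],178))
import pickle; pickle.dump((p,s),open('w1.pkl','wb'))
E
```

```text
[ 450.51165347 -331.15467712  259.39451419] [3.14135597e+00 8.18699900e-05 2.25142509e+00]
0.85 [168.3, 33.1] [ 253.4 -281.2  191.9   62.1   12.7]
0.66 [226.9, 282.8] [ 547.  -537.5  190.3   86.6    4.7]
0.61 [428.2, 225.4] [ 727.3 -250.1  197.2   76.1   43.5]
0.9 [448.5, 242.4] [[ 728.54716305 -246.92862628   72.        ]]
0.88 [144.4, 21.0] [[ 255.09895434 -282.00454829   72.        ]]
0.72 [223.7, 304.5] [[ 548.21360522 -531.3238685    72.        ]]
([0.14, 0.1, -0.08], np.float64(-49.5))
```

View pics/w1.png

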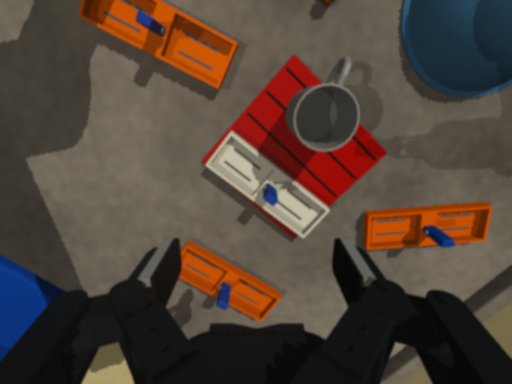

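The wrist view shows the white box with its blue clip at (267,184) on the red trivet, with the mug at (323,115). I'll take a close crop and fit it by colour.

```bash
cat >> h.py <<'E'
def white(p,box):
    h=cv2.cvtColor(p['frame'],cv2.COLOR_RGB2HSV); m=(h[...,1]<60)&(h[...,2]>170)
    k=np.zeros_like(m); x0,y0,x1,y1=box; k[y0:y1,x0:x1]=m[y0:y1,x0:x1]
    k=cv2.morphologyEx(k.astype(np.uint8),cv2.MORPH_CLOSE,np.ones((9,9)))
    return k
E
python3 - <<'E'
from h import *
import pickle
p,s=pickle.load(open('w1.pkl','rb'))
m=white(p,(190,120,345,250)); print(m.sum(), rect(p,m,24,s))
c=p['frame'][110:260,180:350].copy(); 
cs,_=cv2.findContours(m,0,2); f=p['frame'].copy(); cv2.drawContours(f,cs,-1,(0,255,0),1)
out=np.hstack([c,f[110:260,180:350]]); cv2.imwrite('pics/crop1.png',cv2.cvtColor(cv2.resize(out,None,fx=2.2,fy=2.2,interpolation=2),4))
# clip blue
h=cv2.cvtColor(p['frame'],cv2.COLOR_RGB2HSV); b=(h[...,0]>105)&(h[...,0]<130)&(h[...,1]>150); b[:150]=0;b[230:]=0;b[:,:240]=0;b[:,300:]=0
ys,xs=np.where(b); print(xs.mean(),ys.mean(),xs.min(),xs.max(),ys.min(),ys.max())
E
```

```text
3533 [ 442.2 -354.2   87.1   61.5    0.5]
270.3486842105263 194.875 265 276 185 203
```

View pics/crop1.png

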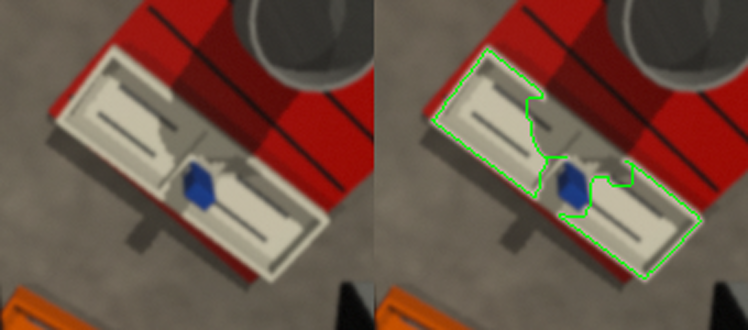

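```bash
python3 - <<'E'
from h import *
import pickle
p,s=pickle.load(open('w1.pkl','rb'))
m=white(p,(190,120,345,250))
pts=np.argwhere(m)[:,::-1]; hull=cv2.convexHull(pts.astype(np.int32))[:,0]
w=ray(p,hull,24,s)[:,:2].astype(np.float32); print('box',cv2.minAreaRect(w))
# mug: grey rim; bowl: blue fit
h=cv2.cvtColor(p['frame'],cv2.COLOR_RGB2HSV)
# clip top px approx (198/2.2.. ) 
print('clip', ray(p,[[180+193/2.2,110+170/2.2],[180+205/2.2,110+200/2.2]],72,s).round(1), proj(p,[[493,-353,72],[493,-353,24]],s))
# mug top ellipse px visible
print('mugtop',ray(p,[[329,102]],91,s).round(1),proj(p,[[475,-232,91]],s))
E
```

```text
box ((493.327392578125, -353.89849853515625), (189.31716918945312, 61.457664489746094), 0.33168771862983704)
clip [[ 479.7 -343.7   72. ]
 [ 497.5 -353.8   72. ]] [[270.95653931 198.44673354]
 [269.3117337  187.03148842]]
mugtop [[ 464.1 -219.8   91. ]] [[328.40425632 117.19627851]]
```

```bash
python3 - <<'E'
from h import *
print(off([470,-20,260],160))
E
```

```text
([23.16, 20.96, -0.08], np.float64(-31.5))
```

Emit:
{"op": "play_rows", "data": {"targets": [{"offset":[2,1.8,0],"yaw":-4,"claw":8.5},{"offset":[5,4.5,0],"yaw":-8,"claw":8.5},{"offset":[8,7.2,0],"yaw":-12,"claw":8.5},{"offset":[11,10,0],"yaw":-16,"claw":8.5},{"offset":[14,12.7,0],"yaw":-20,"claw":8.5},{"offset":[17,15.4,0],"yaw":-24,"claw":8.5},{"offset":[20,18.1,0],"yaw":-28,"claw":8.5},{"offset":[22,20,0],"yaw":-31,"claw":8.5}]}}

```text
clock: 4.2
tool_pos: [468.4, -33.1, 259.7]
eef_rot: [3.141, 0.001, 2.786]
wrist_force: [1.2, -0.2, 0.2]
grip_width: 84.7
```

```bash
python3 - <<'E'
from h import *
import pickle
s=env.state(); p=optics.read_camera('wrist'); save(p,'w2'); print(s['tool_pos'],s['eef_rot'])
pickle.dump((p,s),open('w2.pkl','wb'))
print(off([480,290,260],160))
E
```

```text
[468.41444127 -33.06121328 259.72196662] [3.14083550e+00 7.58112843e-04 2.78552110e+00]
([9.91, 30.42, -0.02], np.float64(-0.0))
```

View pics/w2.png

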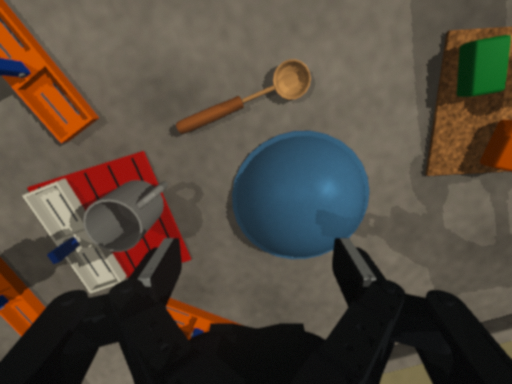

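```bash
python3 - <<'E'
from h import *
import pickle
from scipy.optimize import minimize
p,s=pickle.load(open('w2.pkl','rb'))
def bowlmask(p,bb):
    h=cv2.cvtColor(p['frame'],cv2.COLOR_RGB2HSV); b=((h[...,0]>95)&(h[...,0]<118)&(h[...,1]>110)).astype(np.uint8)
    k=np.zeros_like(b); x0,y0,x1,y1=bb; k[y0:y1,x0:x1]=b[y0:y1,x0:x1]
    n,l,st,_=cv2.connectedComponentsWithStats(k); i=1+np.argmax(st[1:,4]); return (l==i).astype(np.uint8)
def pts(c,dr=0):
    th=np.linspace(0,2*np.pi,90); out=[]
    for z in np.linspace(0,75,16):
        r=np.sqrt(110**2-(z+35)**2)+dr; out.append(np.c_[c[0]+r*np.cos(th),c[1]+r*np.sin(th),np.full(90,z)])
    return np.vstack(out)
def fit(p,s,bb,hide=None):
    m=bowlmask(p,bb); print(m.sum())
    best=None
    def cost(v):
        hull=cv2.convexHull(proj(p,pts(v[:2],v[2]),s).astype(np.float32))[:,0]
        M=np.zeros_like(m); cv2.fillConvexPoly(M,np.round(hull*16).astype(np.int32),1,shift=4)
        d=(M!=m)
        if hide is not None: d&=~hide
        return d.sum()
    r=minimize(cost,[560,10,0],method='Nelder-Mead',options=dict(initial_simplex=[[560,10,0],[575,10,0],[560,25,0],[560,10,6]])); print(r.x,r.fun)
hide=np.zeros((384,512),bool); hide[235:,:190]=1; hide[235:,325:]=1
fit(p,s,(200,100,400,270),hide)
p=optics.read_camera('top'); fit(p,None,(190,135,285,225))
pickle.dump(p,open('top1.pkl','wb'))
E
```

```text
13346
[560.09614467   7.59917048   2.88716619] 155.0
591
[489.57918575  34.40046293 -50.21773092] 603.0
```

Emit:
{"op": "play_rows", "data": {"targets": [{"offset":[1,3,0],"yaw":0,"claw":8.5},{"offset":[2,7,0],"yaw":0,"claw":8.5},{"offset":[3.3,11,0],"yaw":0,"claw":8.5},{"offset":[4.6,15,0],"yaw":0,"claw":8.5},{"offset":[6,19,0],"yaw":0,"claw":8.5},{"offset":[7.3,23,0],"yaw":0,"claw":8.5},{"offset":[8.6,27,0],"yaw":0,"claw":8.5},{"offset":[9.6,30,0],"yaw":0,"claw":8.5}]}}

```text
clock: 4.97
tool_pos: [483.8, 280.7, 259.1]
eef_rot: [3.142, 0.0, 2.781]
wrist_force: [1.0, -0.2, -0.4]
grip_width: 85.4
```

```bash
python3 - <<'E'
from h import *
import pickle
s=env.state(); p=optics.read_camera('wrist'); save(p,'w3'); print(s['tool_pos'],s['eef_rot'],s['q'])
pickle.dump((p,s),open('w3.pkl','wb'))
for t in ['soap_green','soap_amber']:
    for r in optics.cut_out(p,t)[:2]: print(t,r['conf'],r['point'],rect(p,r['pixels'],36,s))
E
```

```text
[483.83164012 280.68504546 259.12224506] [3.14158909e+00 2.84360666e-04 2.78102741e+00] [ 4.64984928e-01 -1.13840048e-02  1.28650072e+00 -2.15926121e-04
  1.86628047e+00 -7.45309056e-01]
soap_green 0.73 [251.1, 139.6] [457.4 287.1  70.1  46.4  -9.9]
soap_amber 0.97 [296.1, 209.5] [573.8 314.4  74.3  50.8 -31.6]
```

View pics/w3.png

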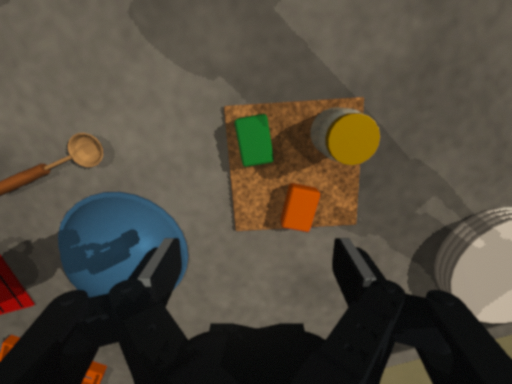

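```bash
cat >> h.py <<'E'
from scipy.optimize import minimize
def soapmask(p,which,bb):
    h=cv2.cvtColor(p['frame'],cv2.COLOR_RGB2HSV); H=h[...,0]
    m=((H>50)&(H<75)&(h[...,1]>140)) if which=='green' else ((H<14)&(h[...,1]>190)&(h[...,2]>80))
    k=np.zeros(m.shape,np.uint8); x0,y0,x1,y1=bb; k[y0:y1,x0:x1]=m[y0:y1,x0:x1]
    n,l,st,_=cv2.connectedComponentsWithStats(k); return (l==1+np.argmax(st[1:,4])).astype(np.uint8)
_g=np.random.default_rng(0).normal(size=(60,3)); _g/=np.linalg.norm(_g,axis=1)[:,None]
def soappts(x,y,yaw,z0):
    c=np.array([[a,b,d] for a in(-29,29) for b in(-18,18) for d in(5,25)],float)
    P=(c[:,None]+5*_g[None]).reshape(-1,3); a=np.radians(yaw)
    return np.c_[x+P[:,0]*np.cos(a)-P[:,1]*np.sin(a), y+P[:,0]*np.sin(a)+P[:,1]*np.cos(a), P[:,2]+z0]
def fitsoap(p,s,m,x0,z0=6):
    def cost(v):
        hull=cv2.convexHull(proj(p,soappts(*v,z0),s).astype(np.float32))[:,0]
        M=np.zeros((384*4,512*4),np.uint8); cv2.fillConvexPoly(M,np.round((hull*4+1.5)*16).astype(np.int32),1,shift=4)
        M=cv2.resize(M.astype(np.float32),(512,384),interpolation=cv2.INTER_AREA)
        return np.abs(M-m).sum()
    x0=np.array(x0,float)
    r=minimize(cost,x0,method='Nelder-Mead',options=dict(initial_simplex=[x0,x0+[8,0,0],x0+[0,8,0],x0+[0,0,8]])); return r.x.round(1),r.fun,m.sum()
E
python3 - <<'E'
from h import *
import pickle
p,s=pickle.load(open('w3.pkl','rb'))
print(fitsoap(p,s,soapmask(p,'green',(225,100,290,180)),[457,287,-10]))
print(fitsoap(p,s,soapmask(p,'amber',(270,170,335,245)),[574,314,-32]))
print(ray(p,[[356,138]],96,s))
E
```

```text
(array([459.2, 286.5, -10.3]), np.float64(99.75), np.uint64(1534))
(array([578.6, 315.3, -33. ]), np.float64(64.3125), np.uint64(1493))
[[487.38938476 400.55214505  96.        ]]
```

```bash
python3 - <<'E'
from h import *
print(off([459,286.5,60],169.7))
E
```

```text
([2.54, -0.27, 19.82], np.float64(-10.2))
```

Emit:
{"op": "play_rows", "data": {"targets": [{"offset":[0.5,0,2],"yaw":-3,"claw":6.8},{"offset":[1.2,-0.1,5],"yaw":-6,"claw":6.8},{"offset":[2,-0.2,8],"yaw":-10.2,"claw":6.8},{"offset":[2.5,-0.3,11],"yaw":-10.2,"claw":6.8},{"offset":[2.5,-0.3,14],"yaw":-10.2,"claw":6.8},{"offset":[2.5,-0.3,17],"yaw":-10.2,"claw":6.8},{"offset":[2.5,-0.3,19],"yaw":-10.2,"claw":6.8},{"offset":[2.5,-0.3,19.8],"yaw":-10.2,"claw":6.8}]}}

```text
clock: 5.78
tool_pos: [458.0, 282.1, 57.4]
eef_rot: [-3.137, -0.004, 2.959]
wrist_force: [-0.7, 0.1, -0.1]
grip_width: 68.1
```

```bash
python3 - <<'E'
from h import *
import pickle
s=env.state(); p=optics.read_camera('wrist'); save(p,'w4'); print(s['tool_pos'],s['eef_rot'],s['grip_width'])
pickle.dump((p,s),open('w4.pkl','wb'))
print(fitsoap(p,s,soapmask(p,'green',(150,100,400,384)),[459,287,-10]))
print(off([459,286.5,13],169.7))
E
```

```text
[458.01175904 282.1405226   57.37289441] [-3.13734773 -0.00397634  2.95884586] 68.10296436137331
(array([459.1, 286.8, -10.3]), np.float64(247.75), np.uint64(6084))
([-0.02, 0.41, 4.45], np.float64(-0.1))
```

View pics/w4.png

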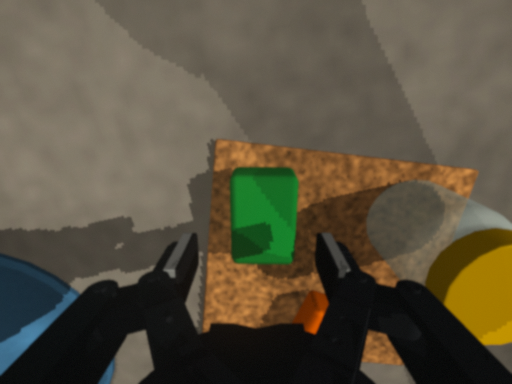

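```bash
python3 - <<'E'
from h import *
s=env.state(); print(s['tool_pos'],s['eef_rot'],s['qvel'].round(3))
print(off([459,286.8,13],169.7))
E
```

```text
[458.03517085 282.46446334  57.48809749] [-3.13747086 -0.00409854  2.95942973] [ 0.009 -0.016 -0.054  0.003  0.046 -0.002]
([-0.02, 0.44, 4.45], np.float64(-0.1))
```

Emit:
{"op": "play_rows", "data": {"targets": [{"offset":[0,0.2,0.5],"yaw":0,"claw":6.8},{"offset":[0,0.4,1],"yaw":0,"claw":6.8},{"offset":[0,0.4,1.5],"yaw":0,"claw":6.8},{"offset":[0,0.4,2],"yaw":0,"claw":6.8},{"offset":[0,0.4,2.5],"yaw":0,"claw":6.8},{"offset":[0,0.4,3],"yaw":0,"claw":6.8},{"offset":[0,0.4,3],"yaw":0,"claw":6.8},{"offset":[0,0.4,3],"yaw":0,"claw":6.8}]}}

```text
clock: 6.5
tool_pos: [459.5, 289.1, 30.9]
eef_rot: [-3.141, -0.001, 2.964]
wrist_force: [0.0, -0.7, 0.4]
grip_width: 67.7
```

```bash
python3 - <<'E'
from h import *
s=env.state(); print(s['tool_pos'],s['eef_rot'],s['qvel'].round(3))
print(off([459,286.8,13],169.7))
E
```

```text
[459.46694047 289.09350975  30.8744921 ] [-3.14109550e+00 -6.33091104e-04  2.96369490e+00] [-0.001 -0.007 -0.01   0.001  0.002  0.001]
([0.01, -0.23, 1.79], np.float64(0.1))
```

Emit:
{"op": "play_rows", "data": {"targets": [{"offset":[0,-0.2,0.6],"yaw":0,"claw":6.8},{"offset":[0,-0.2,1.2],"yaw":0,"claw":6.8},{"offset":[0,-0.2,1.7],"yaw":0,"claw":6.8},{"offset":[0,-0.2,1.7],"yaw":0,"claw":5.5},{"offset":[0,-0.2,1.7],"yaw":0,"claw":4.2},{"offset":[0,-0.2,1.7],"yaw":0,"claw":4.2},{"offset":[0,-0.2,1.7],"yaw":0,"claw":4.2},{"offset":[0,-0.2,1.7],"yaw":0,"claw":4.2}]}}

```text
clock: 7.17
tool_pos: [459.4, 287.2, 14.3]
eef_rot: [3.142, 0.0, 2.964]
wrist_force: [-0.3, -0.2, -0.9]
grip_width: 45.0
```

```bash
python3 - <<'E'
from h import *
import pickle
s=env.state(); p=optics.read_camera('wrist'); save(p,'w5'); print(s['tool_pos'],s['eef_rot'],s['grip_width'])
print(off([459,286.5,160],169.7))
E
```

```text
[459.38434613 287.22059431  14.31737167] [3.14155709e+00 5.00857291e-05 2.96362067e+00] 45.00447166473327
([0.02, -0.08, -14.58], np.float64(0.1))
```

View pics/w5.png

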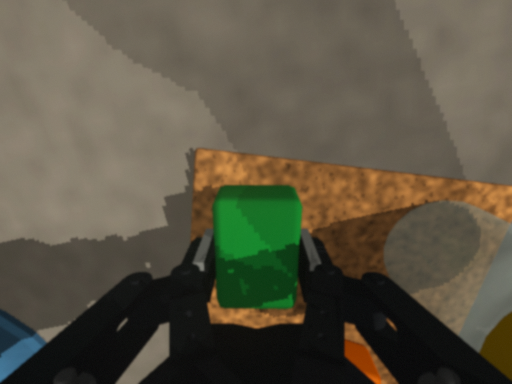

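```bash
python3 - <<'E'
from h import *
print(off([459,287,80],169.7),off([455,60,160],175))
E
```

```text
([0.03, -0.03, -6.58], np.float64(0.1)) ([-3.59, -22.44, -14.58], np.float64(-5.2))
```

Emit:
{"op": "play_rows", "data": {"targets": [{"offset":[0,0,-1.5],"yaw":0,"claw":4.2},{"offset":[0,-0.3,-4.5],"yaw":0,"claw":4.2},{"offset":[-0.3,-2,-8],"yaw":-1,"claw":4.2},{"offset":[-0.8,-5,-11],"yaw":-2,"claw":4.2},{"offset":[-1.4,-8.8,-13.5],"yaw":-3,"claw":4.2},{"offset":[-2,-12.8,-14.6],"yaw":-4,"claw":4.2},{"offset":[-2.7,-16.8,-14.6],"yaw":-5,"claw":4.2},{"offset":[-3.3,-20.8,-14.6],"yaw":-5.2,"claw":4.2}]}}

```text
clock: 7.88
tool_pos: [455.4, 78.0, 162.2]
eef_rot: [3.141, 0.004, 3.056]
wrist_force: [0.2, -0.4, -2.1]
grip_width: 45.0
```

```bash
python3 - <<'E'
from h import *
import pickle
s=env.state(); print(s['tool_pos'],s['eef_rot'],s['grip_width'],s['qvel'].round(2))
print(off([441.5,-300,160],180.5))
E
```

```text
[455.39337427  78.02233925 162.17386228] [3.14102678 0.00361653 3.0564265 ] 44.99477147474121 [-1.07 -0.32  0.3  -0.01  0.05 -1.08]
([-1.83, -37.78, 0.22], np.float64(-5.4))
```

Emit:
{"op": "play_rows", "data": {"targets": [{"offset":[-0.2,-4,0.2],"yaw":-1,"claw":4.2},{"offset":[-0.4,-8,0.2],"yaw":-2,"claw":4.2},{"offset":[-0.6,-12,0.2],"yaw":-3,"claw":4.2},{"offset":[-0.8,-16,0.2],"yaw":-4,"claw":4.2},{"offset":[-1,-20,0.2],"yaw":-5,"claw":4.2},{"offset":[-1.2,-24,0.2],"yaw":-5.4,"claw":4.2},{"offset":[-1.4,-28,0.2],"yaw":-5.4,"claw":4.2},{"offset":[-1.6,-31,0.2],"yaw":-5.4,"claw":4.2}]}}

```text
clock: 8.55
tool_pos: [443.2, -233.8, 158.3]
eef_rot: [-3.141, 0.0, -3.136]
wrist_force: [0.6, -0.2, -1.1]
grip_width: 45.1
```

```bash
python3 - <<'E'
from h import *
import pickle
s=env.state(); p=optics.read_camera('wrist'); save(p,'w6'); print(s['tool_pos'],s['eef_rot'],s['grip_width'],s['qvel'].round(2))
pickle.dump((p,s),open('w6.pkl','wb'))
print(off([441.5,-354,100],180.5))
E
```

```text
[ 443.2119878  -233.79751099  158.25441456] [-3.14070875e+00  1.96617238e-05 -3.13620672e+00] 45.124733691092764 [-0.61  0.42 -0.37  0.02 -0.05 -0.6 ]
([0.15, -11.62, 5.78], np.float64(-0.4))
```

View pics/w6.png

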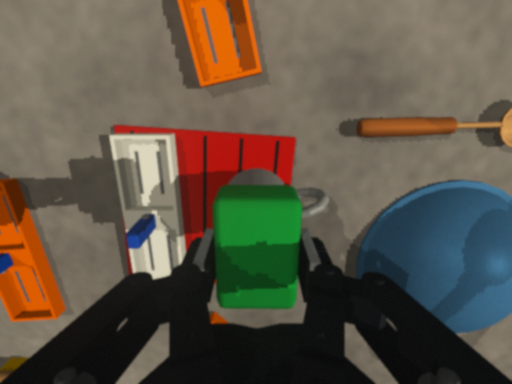

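Emit:
{"op": "play_rows", "data": {"targets": [{"offset":[0.1,-3,0],"yaw":-0.4,"claw":4.2},{"offset":[0.1,-6,0],"yaw":-0.4,"claw":4.2},{"offset":[0.1,-9,0.5],"yaw":-0.4,"claw":4.2},{"offset":[0.1,-11.2,2],"yaw":-0.4,"claw":4.2},{"offset":[0.1,-11.2,4],"yaw":-0.4,"claw":4.2},{"offset":[0.1,-11.2,5.8],"yaw":-0.4,"claw":4.2},{"offset":[0.1,-11.2,5.8],"yaw":-0.4,"claw":4.2},{"offset":[0.1,-11.2,5.8],"yaw":-0.4,"claw":4.2}]}}

```text
clock: 9.27
tool_pos: [443.2, -342.2, 99.1]
eef_rot: [3.14, -0.002, -3.128]
wrist_force: [-0.2, -0.2, -0.1]
grip_width: 44.9
```

```bash
python3 - <<'E'
from h import *
import pickle
s=env.state(); p=optics.read_camera('wrist'); save(p,'w7'); print(s['tool_pos'],s['eef_rot'],s['grip_width'],s['qvel'].round(2))
pickle.dump((p,s),open('w7.pkl','wb'))
print(off([441.5,-354,100],180.5))
# overlay expected soap & box rim
f=p['frame'].copy()
def poly(P,c): cv2.polylines(f,[np.round(proj(p,np.array(P,float),s)).astype(int)],True,c,1)
for c in[(493.5,-353.5)]:
    a=np.radians(.5); Rz=np.array([[np.cos(a),-np.sin(a)],[np.sin(a),np.cos(a)]])
    for hx,hy,ox,z in[(96,31,0,24),(40,27,52,24),(40,27,-52,24),(9,6,0,72),(40,27,52,10)]:
        q=np.array([[ox-hx,-hy],[ox+hx,-hy],[ox+hx,hy],[ox-hx,hy]])@Rz.T+c
        poly(np.c_[q,np.full(4,z)],(255,0,255))
cv2.imwrite('pics/w7o.png',cv2.cvtColor(cv2.resize(f,(800,600)),4))
print(soappts(0,0,0,0).shape)
T=s['tool_pos'];print(fitsoap(p,s,soapmask(p,'green',(150,100,400,320)),[T[0],T[1],0],T[2]-8.3))
E
```

```text
[ 443.21271645 -342.21160374   99.11677851] [ 3.13955047e+00 -2.16839412e-03 -3.12761561e+00] 44.89573574962054 [ 0.01 -0.03 -0.04 -0.    0.   -0.  ]
([0.26, -1.13, 0.07], np.float64(0.3))
(480, 3)
(array([ 444. , -341.9,    0. ]), np.float64(484.875), np.uint64(9895))
```

View pics/w7o.png

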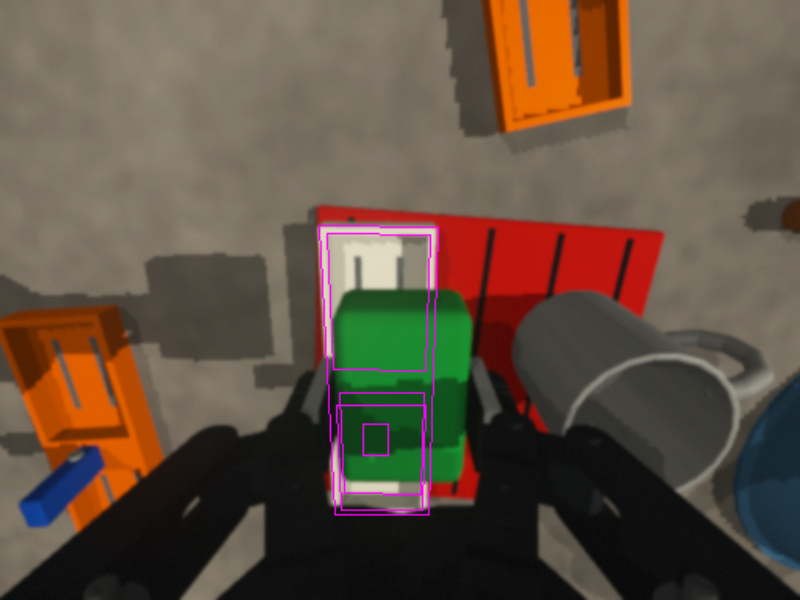

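Emit:
{"op": "play_rows", "data": {"targets": [{"offset":[0.1,-0.6,0],"yaw":0.3,"claw":4.2},{"offset":[0.2,-1.1,0.5],"yaw":0.3,"claw":4.2},{"offset":[0.2,-1.1,1.5],"yaw":0.3,"claw":4.2},{"offset":[0.2,-1.1,2.5],"yaw":0.3,"claw":4.2},{"offset":[0.2,-1.1,3.5],"yaw":0.3,"claw":4.2},{"offset":[0.2,-1.1,4.2],"yaw":0.3,"claw":4.2},{"offset":[0.2,-1.1,4.2],"yaw":0.3,"claw":4.2},{"offset":[0.2,-1.1,4.2],"yaw":0.3,"claw":4.2}]}}

```text
clock: 9.98
tool_pos: [441.6, -353.3, 57.2]
eef_rot: [3.14, -0.001, -3.133]
wrist_force: [-0.3, 0.1, -0.1]
grip_width: 44.9
```

```bash
cat >> h.py <<'E'
def boxoverlay(p,s,f,c=(493.5,-353.5),yaw=.5,z0=6,col=(255,0,255)):
    a=np.radians(yaw); Rz=np.array([[np.cos(a),-np.sin(a)],[np.sin(a),np.cos(a)]])
    for hx,hy,ox,z in[(96,31,0,18),(40,27,52,18),(40,27,-52,18),(9,6,0,66)]:
        q=np.array([[ox-hx,-hy],[ox+hx,-hy],[ox+hx,hy],[ox-hx,hy]])@Rz.T+c
        cv2.polylines(f,[np.round(proj(p,np.c_[q,np.full(4,z+z0)],s)*16).astype(int)],True,col,1,shift=4)
E
python3 - <<'E'
from h import *
import pickle
s=env.state(); p=optics.read_camera('wrist'); print(s['tool_pos'],s['eef_rot'],s['grip_width'],s['qvel'].round(2))
pickle.dump((p,s),open('w8.pkl','wb'))
print(off([441.5,-354,23],180.5))
f=p['frame'].copy(); boxoverlay(p,s,f)
cv2.imwrite('pics/w8o.png',cv2.cvtColor(cv2.resize(f,(800,600)),4))
E
```

```text
[ 441.57743094 -353.30084597   57.1798587 ] [ 3.14021716e+00 -1.41570965e-03 -3.13269251e+00] 44.93226023177882 [ 0.   -0.01 -0.03 -0.    0.   -0.  ]
([0.05, -0.03, 3.51], np.float64(0.0))
```

View pics/w8o.png

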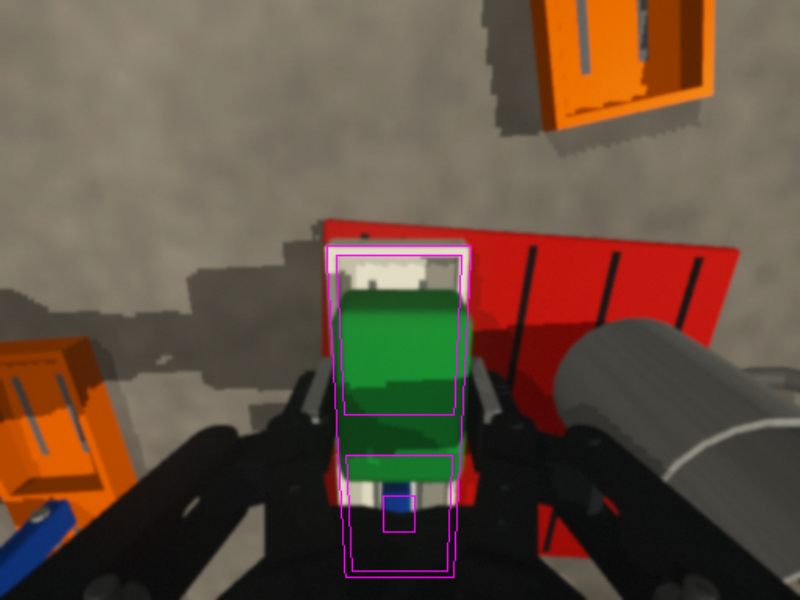

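Emit:
{"op": "play_rows", "data": {"targets": [{"offset":[0.1,0,0.6],"yaw":0,"claw":4.2},{"offset":[0.1,0,1.2],"yaw":0,"claw":4.2},{"offset":[0.1,0,1.8],"yaw":0,"claw":4.2},{"offset":[0.1,0,2.4],"yaw":0,"claw":4.2},{"offset":[0.1,0,2.9],"yaw":0,"claw":4.2},{"offset":[0.1,0,3.3],"yaw":0,"claw":4.2},{"offset":[0.1,0,3.3],"yaw":0,"claw":4.2},{"offset":[0.1,0,3.3],"yaw":0,"claw":4.2}]}}

```text
clock: 10.7
tool_pos: [440.8, -353.7, 24.9]
eef_rot: [3.141, -0.0, -3.133]
wrist_force: [-0.9, -0.0, 0.2]
grip_width: 44.9
```

```bash
python3 - <<'E'
from h import *
s=env.state(); p=optics.read_camera('wrist'); print(s['tool_pos'],s['eef_rot'],s['grip_width'],s['wrist_force'])
f=p['frame'].copy(); boxoverlay(p,s,f)
cv2.imwrite('pics/w9o.png',cv2.cvtColor(cv2.resize(f,(800,600)),4))
E
```

```text
[ 440.84090016 -353.69429396   24.90182298] [ 3.14109710e+00 -4.81299069e-04 -3.13279795e+00] 44.87898294996173 [-0.91730046 -0.04060752  0.22011624]
```

View pics/w9o.png

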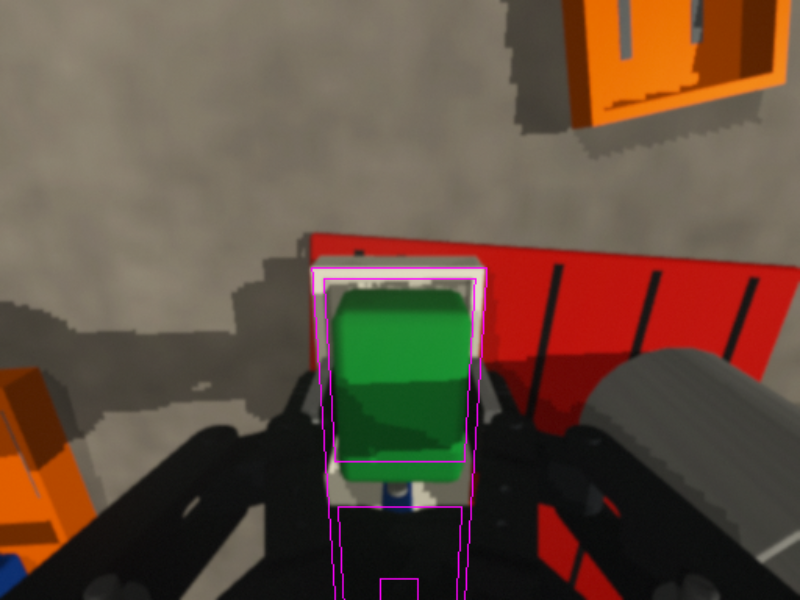

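Emit:
{"op": "play_rows", "data": {"targets": [{"offset":[0,0,0.15],"yaw":0,"claw":4.2},{"offset":[0,0,0.25],"yaw":0,"claw":4.2},{"offset":[0,0,0.25],"yaw":0,"claw":4.7},{"offset":[0,0,0.25],"yaw":0,"claw":5.2},{"offset":[0,0,0.25],"yaw":0,"claw":5.8},{"offset":[0,0,0.1],"yaw":0,"claw":6.4},{"offset":[0,0,0],"yaw":0,"claw":6.4},{"offset":[0,0,-1],"yaw":0,"claw":6.4}]}}

```text
clock: 11.42
tool_pos: [440.1, -353.1, 33.8]
eef_rot: [3.139, -0.002, -3.133]
wrist_force: [-0.9, 0.1, -0.5]
grip_width: 64.0
```

```bash
python3 - <<'E'
from h import *
s=env.state(); p=optics.read_camera('wrist'); print(s['tool_pos'],s['eef_rot'],s['grip_width'],s['wrist_force'])
f=p['frame'].copy(); boxoverlay(p,s,f)
cv2.imwrite('pics/w10o.png',cv2.cvtColor(cv2.resize(f,(800,600)),4))
print(off([441,-354,180],180),off([470,-100,200],160))
E
```

```text
[ 440.12085206 -353.05657623   33.79376063] [ 3.13936547e+00 -2.43517655e-03 -3.13280458e+00] 64.00115615007095 [-0.89988881  0.11616225 -0.51722447]
([0.04, 0.01, -14.26], np.float64(0.5)) ([-3.09, 25.39, -16.26], np.float64(20.5))
```

View pics/w10o.png

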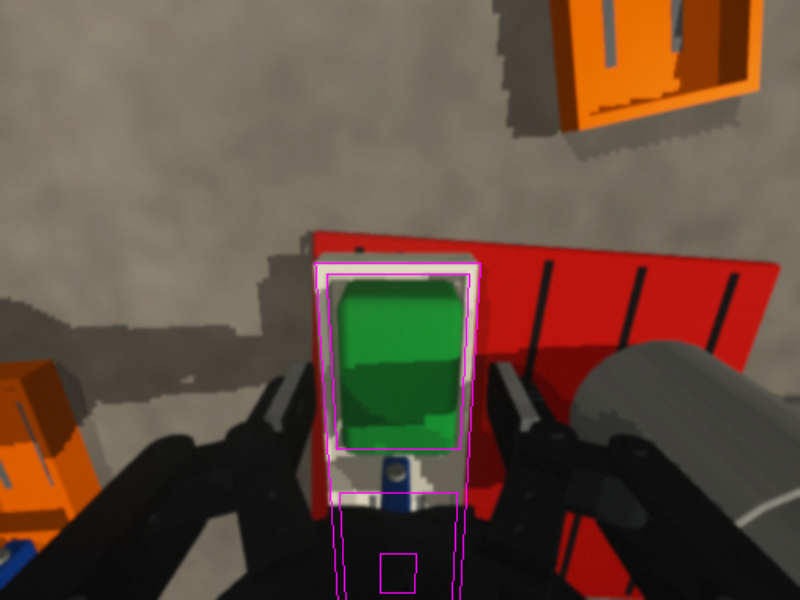

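Emit:
{"op": "play_rows", "data": {"targets": [{"offset":[0,0,-3],"yaw":0,"claw":6.8},{"offset":[0,0,-7],"yaw":0,"claw":6.8},{"offset":[-0.2,0.5,-11],"yaw":2,"claw":6.8},{"offset":[-0.6,3,-14],"yaw":5,"claw":6.8},{"offset":[-1.2,7,-16],"yaw":9,"claw":6.8},{"offset":[-1.8,11,-16.5],"yaw":13,"claw":6.8},{"offset":[-2.4,15,-16.5],"yaw":17,"claw":6.8},{"offset":[-3,19,-16.5],"yaw":20.5,"claw":6.8}]}}

```text
clock: 12.13
tool_pos: [469.7, -162.2, 202.5]
eef_rot: [-3.142, 0.004, 2.788]
wrist_force: [1.2, 0.5, -0.2]
grip_width: 68.2
```

```bash
python3 - <<'E'
from h import *
s=env.state(); print(s['tool_pos'],s['eef_rot'],s['qvel'])
print(off([560,290,200],147))
E
```

```text
[ 469.65863512 -162.20586949  202.53319308] [-3.14155846  0.00385931  2.788159  ] [ 0.96309286 -0.29821714  0.29492304  0.00263778  0.02859221  1.66297588]
([7.18, 45.55, 0.25], np.float64(12.7))
```

Emit:
{"op": "play_rows", "data": {"targets": [{"offset":[0.6,4,0],"yaw":2,"claw":6.8},{"offset":[1.2,8,0],"yaw":4,"claw":6.8},{"offset":[1.8,12,0],"yaw":6,"claw":6.8},{"offset":[2.4,16,0],"yaw":8,"claw":6.8},{"offset":[3.1,20,0],"yaw":10,"claw":6.8},{"offset":[3.7,24,0],"yaw":12,"claw":6.8},{"offset":[4.3,28,0],"yaw":12.7,"claw":6.8},{"offset":[5,32,0],"yaw":12.7,"claw":6.8}]}}

```text
clock: 12.8
tool_pos: [531.9, 156.4, 201.4]
eef_rot: [3.14, 0.001, 2.57]
wrist_force: [0.4, -1.0, 0.8]
grip_width: 67.9
```

```bash
python3 - <<'E'
from h import *
s=env.state(); print(s['tool_pos'],s['eef_rot'],s['qvel'])
print(off([578,315,80],147))
E
```

```text
[531.91744602 156.35950713 201.42092507] [3.14035483e+00 1.38760643e-03 2.57025568e+00] [ 0.83042359  0.55061541 -0.52952755 -0.00434692 -0.02470324  0.80549509]
([4.7, 15.84, 12.14], np.float64(0.3))
```

Emit:
{"op": "play_rows", "data": {"targets": [{"offset":[1,3.8,0],"yaw":0.3,"claw":6.8},{"offset":[2,7.5,0],"yaw":0.3,"claw":6.8},{"offset":[3,11,1],"yaw":0.3,"claw":6.8},{"offset":[4,13.5,4],"yaw":0.3,"claw":6.8},{"offset":[4.4,14.8,7],"yaw":0.3,"claw":6.8},{"offset":[4.4,14.8,10],"yaw":0.3,"claw":6.8},{"offset":[4.4,14.8,12],"yaw":0.3,"claw":6.8},{"offset":[4.4,14.8,12],"yaw":0.3,"claw":6.8}]}}

```text
clock: 13.47
tool_pos: [572.0, 301.9, 74.1]
eef_rot: [-3.133, -0.005, 2.566]
wrist_force: [-0.4, -1.3, -1.1]
grip_width: 68.0
```

```bash
python3 - <<'E'
from h import *
import pickle
s=env.state(); p=optics.read_camera('wrist'); save(p,'w11'); print(s['tool_pos'],s['eef_rot'],s['qvel'].round(2))
r=fitsoap(p,s,soapmask(p,'amber',(150,100,400,384)),[578.6,315.3,-33]);print(r)
x=r[0]; print(off([x[0],x[1],14],180+x[2]))
E
```

```text
[571.9854215  301.85800293  74.09841308] [-3.13346655 -0.00506589  2.56646105] [-0.01 -0.04 -0.07 -0.    0.06 -0.  ]
(array([578.7, 315.1, -32.7]), np.float64(180.0), np.uint64(5457))
([0.25, 1.39, 6.36], np.float64(-0.3))
```

View pics/w11.png

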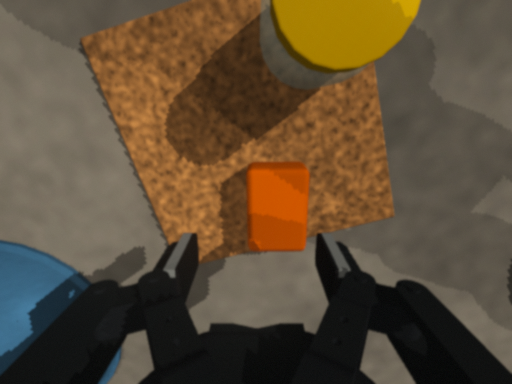

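Emit:
{"op": "play_rows", "data": {"targets": [{"offset":[0.1,0.6,0],"yaw":-0.3,"claw":6.8},{"offset":[0.2,1.1,0.5],"yaw":-0.3,"claw":6.8},{"offset":[0.2,1.1,1.5],"yaw":-0.3,"claw":6.8},{"offset":[0.2,1.1,2.5],"yaw":-0.3,"claw":6.8},{"offset":[0.2,1.1,3.5],"yaw":-0.3,"claw":6.8},{"offset":[0.2,1.1,4.2],"yaw":-0.3,"claw":6.8},{"offset":[0.2,1.1,4.2],"yaw":-0.3,"claw":6.8},{"offset":[0.2,1.1,4.2],"yaw":-0.3,"claw":6.8}]}}

```text
clock: 14.18
tool_pos: [578.4, 312.5, 37.1]
eef_rot: [-3.14, -0.001, 2.571]
wrist_force: [-0.0, -0.3, 1.0]
grip_width: 68.2
```

```bash
python3 - <<'E'
from h import *
s=env.state(); print(s['tool_pos'],s['eef_rot'],s['qvel'].round(2),s['wrist_force'])
print(off([578.7,315.1,14],147.3))
E
```

```text
[578.4115413  312.45880878  37.07649336] [-3.13981508e+00 -1.08194665e-03  2.57077367e+00] [ 0.   -0.02 -0.02  0.    0.    0.  ] [-0.01265233 -0.34318147  1.00633772]
([0.12, 0.24, 2.31], np.float64(-0.0))
```

Emit:
{"op": "play_rows", "data": {"targets": [{"offset":[0.1,0.2,0.7],"yaw":0,"claw":6.8},{"offset":[0.1,0.2,1.4],"yaw":0,"claw":6.8},{"offset":[0.1,0.2,2],"yaw":0,"claw":6.8},{"offset":[0.1,0.2,2.2],"yaw":0,"claw":6.8},{"offset":[0.1,0.2,2.2],"yaw":0,"claw":5.5},{"offset":[0.1,0.2,2.2],"yaw":0,"claw":4.2},{"offset":[0.1,0.2,2.2],"yaw":0,"claw":4.2},{"offset":[0.1,0.2,2.2],"yaw":0,"claw":4.2}]}}

```text
clock: 14.85
tool_pos: [579.4, 315.2, 16.7]
eef_rot: [3.141, 0.0, 2.571]
wrist_force: [0.2, 1.1, -1.6]
grip_width: 44.8
```

```bash
python3 - <<'E'
from h import *
s=env.state(); print(s['tool_pos'],s['eef_rot'],s['grip_width'],s['wrist_force'])
print(off([578,315,80],147.3),off([560,60,160],165))
E
```

```text
[579.43254074 315.17645964  16.67563522] [3.14102497e+00 3.74286822e-04 2.57091786e+00] 44.84685421806461 [ 0.19024162  1.06441505 -1.57368542]
([0.11, -0.09, -6.33], np.float64(0.0)) ([-12.15, -22.52, -14.33], np.float64(-17.7))
```

Emit:
{"op": "play_rows", "data": {"targets": [{"offset":[0,0,-1.5],"yaw":0,"claw":4.2},{"offset":[-0.2,-0.3,-4.5],"yaw":0,"claw":4.2},{"offset":[-1.2,-2,-8],"yaw":-3,"claw":4.2},{"offset":[-2.7,-5,-11],"yaw":-6,"claw":4.2},{"offset":[-4.5,-8.3,-13.5],"yaw":-9,"claw":4.2},{"offset":[-6.4,-11.8,-14.5],"yaw":-12,"claw":4.2},{"offset":[-8.3,-15.3,-14.5],"yaw":-15,"claw":4.2},{"offset":[-10.2,-18.8,-14.5],"yaw":-17.7,"claw":4.2}]}}

```text
clock: 15.52
tool_pos: [563.9, 102.3, 163.4]
eef_rot: [3.14, 0.003, 2.883]
wrist_force: [0.6, -0.8, -1.4]
grip_width: 44.3
```

```bash
python3 - <<'E'
from h import *
s=env.state(); print(s['tool_pos'],s['eef_rot'],s['grip_width'],s['wrist_force'])
print(off([545,-353,160],180.5))
E
```

```text
[563.88178277 102.30697297 163.41849328] [3.14031688 0.00349667 2.88336275] 44.33793540366675 [ 0.5697701  -0.82497198 -1.3627271 ]
([-9.8, -44.5, 0.34], np.float64(-15.3))
```

Emit:
{"op": "play_rows", "data": {"targets": [{"offset":[-0.9,-4,0.2],"yaw":-2,"claw":4.2},{"offset":[-1.8,-8,0.2],"yaw":-4,"claw":4.2},{"offset":[-2.7,-12,0.2],"yaw":-6,"claw":4.2},{"offset":[-3.6,-16,0.2],"yaw":-8,"claw":4.2},{"offset":[-4.5,-20,0.2],"yaw":-10,"claw":4.2},{"offset":[-5.4,-24,0.2],"yaw":-12,"claw":4.2},{"offset":[-6.3,-28,0.2],"yaw":-14,"claw":4.2},{"offset":[-7.2,-32,0.2],"yaw":-15.3,"claw":4.2}]}}

```text
clock: 16.18
tool_pos: [549.9, -226.0, 159.4]
eef_rot: [-3.141, 0.0, -3.135]
wrist_force: [0.3, -0.5, -0.5]
grip_width: 44.7
```

```bash
python3 - <<'E'
from h import *
s=env.state(); print(s['tool_pos'],s['eef_rot'],s['grip_width'],s['wrist_force'])
print(off([545,-353,100],180.5))
E
```

```text
[ 549.86305417 -226.03895299  159.44266435] [-3.14147437e+00  4.36885253e-04 -3.13460647e+00] 44.6643993179733 [ 0.30029516 -0.4727171  -0.52760524]
([0.57, -12.69, 5.94], np.float64(-0.1))
```

Emit:
{"op": "play_rows", "data": {"targets": [{"offset":[0.2,-3,0],"yaw":-0.1,"claw":4.2},{"offset":[0.4,-6,0],"yaw":-0.1,"claw":4.2},{"offset":[0.5,-9,0],"yaw":-0.1,"claw":4.2},{"offset":[0.5,-11.5,1],"yaw":-0.1,"claw":4.2},{"offset":[0.5,-12.5,3],"yaw":-0.1,"claw":4.2},{"offset":[0.5,-12.5,5],"yaw":-0.1,"claw":4.2},{"offset":[0.5,-12.5,6],"yaw":-0.1,"claw":4.2},{"offset":[0.5,-12.5,6],"yaw":-0.1,"claw":4.2}]}}

```text
clock: 16.85
tool_pos: [544.5, -348.1, 95.3]
eef_rot: [3.138, -0.005, -3.135]
wrist_force: [-0.8, 1.4, -1.7]
grip_width: 44.6
```

```bash
python3 - <<'E'
from h import *
s=env.state(); p=optics.read_camera('wrist'); print(s['tool_pos'],s['eef_rot'],s['grip_width'],s['wrist_force'])
f=p['frame'].copy(); boxoverlay(p,s,f)
cv2.imwrite('pics/w12o.png',cv2.cvtColor(cv2.resize(f,(800,600)),4))
print(off([545,-353,60],180.5))
T=s['tool_pos'];print(fitsoap(p,s,soapmask(p,'amber',(190,100,320,320)),[T[0],T[1],0],T[2]-10.7))
E
```

```text
[ 544.50154784 -348.05714002   95.27902873] [ 3.13766943 -0.00518934 -3.13479552] 44.57386777049827 [-0.80921181  1.40589428 -1.67130923]
([0.04, -0.48, 3.76], np.float64(-0.1))
(array([ 545.8, -347.6,    1. ]), np.float64(5938.25), np.uint64(12010))
```

View pics/w12o.png

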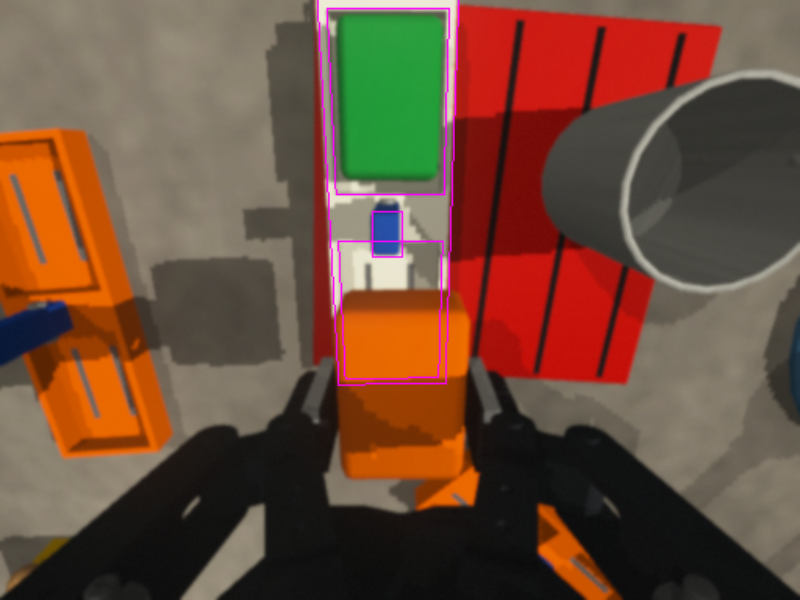

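Emit:
{"op": "play_rows", "data": {"targets": [{"offset":[0,-0.2,0.3],"yaw":0,"claw":4.2},{"offset":[0,-0.4,1],"yaw":0,"claw":4.2},{"offset":[0,-0.4,1.8],"yaw":0,"claw":4.2},{"offset":[0,-0.4,2.6],"yaw":0,"claw":4.2},{"offset":[0,-0.4,3.4],"yaw":0,"claw":4.2},{"offset":[0,-0.4,4.2],"yaw":0,"claw":4.2},{"offset":[0,-0.4,4.4],"yaw":0,"claw":4.2},{"offset":[0,-0.4,4.4],"yaw":0,"claw":4.2}]}}

```text
clock: 17.57
tool_pos: [545.5, -352.6, 53.6]
eef_rot: [3.14, -0.002, -3.134]
wrist_force: [0.2, 0.3, -0.6]
grip_width: 44.7
```

```bash
python3 - <<'E'
from h import *
s=env.state(); p=optics.read_camera('wrist'); print(s['tool_pos'],s['eef_rot'],s['grip_width'],s['wrist_force'])
f=p['frame'].copy(); boxoverlay(p,s,f)
cv2.imwrite('pics/w13o.png',cv2.cvtColor(cv2.resize(f,(800,600)),4))
print(off([545,-353.3,25],180.5))
E
```

```text
[ 545.46234092 -352.56076342   53.61868593] [ 3.14007220e+00 -2.03411537e-03 -3.13446833e+00] 44.671414823340065 [ 0.20087086  0.30411475 -0.62192365]
([0.08, -0.05, 2.96], np.float64(-0.1))
```

View pics/w13o.png

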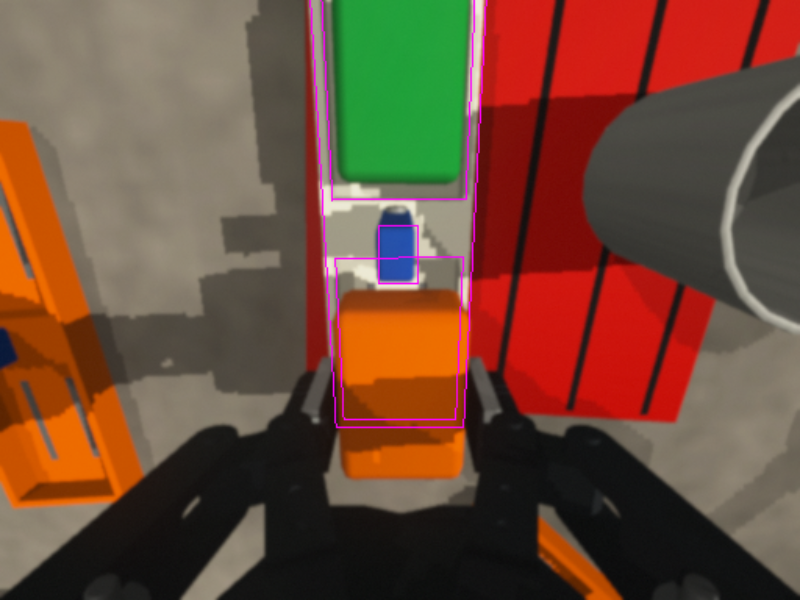

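Emit:
{"op": "play_rows", "data": {"targets": [{"offset":[0.1,0,0.6],"yaw":0,"claw":4.2},{"offset":[0.1,0,1.2],"yaw":0,"claw":4.2},{"offset":[0.1,0,1.8],"yaw":0,"claw":4.2},{"offset":[0.1,0,2.3],"yaw":0,"claw":4.2},{"offset":[0.1,0,2.8],"yaw":0,"claw":4.2},{"offset":[0.1,0,2.9],"yaw":0,"claw":4.2},{"offset":[0.1,0,2.9],"yaw":0,"claw":4.2},{"offset":[0.1,0,2.9],"yaw":0,"claw":4.2}]}}

```text
clock: 18.28
tool_pos: [545.1, -353.1, 26.3]
eef_rot: [3.142, 0.0, -3.135]
wrist_force: [0.3, 0.3, -1.8]
grip_width: 44.8
```

```bash
python3 - <<'E'
from h import *
s=env.state(); p=optics.read_camera('wrist'); print(s['tool_pos'],s['eef_rot'],s['grip_width'],s['wrist_force'])
f=p['frame'].copy(); boxoverlay(p,s,f)
cv2.imwrite('pics/w14o.png',cv2.cvtColor(cv2.resize(f,(800,600)),4))
E
```

```text
[ 545.1228603  -353.09319351   26.29325171] [ 3.14158060e+00  5.30583568e-05 -3.13454577e+00] 44.77310974457399 [ 0.3391469   0.27699516 -1.77312911]
```

View pics/w14o.png

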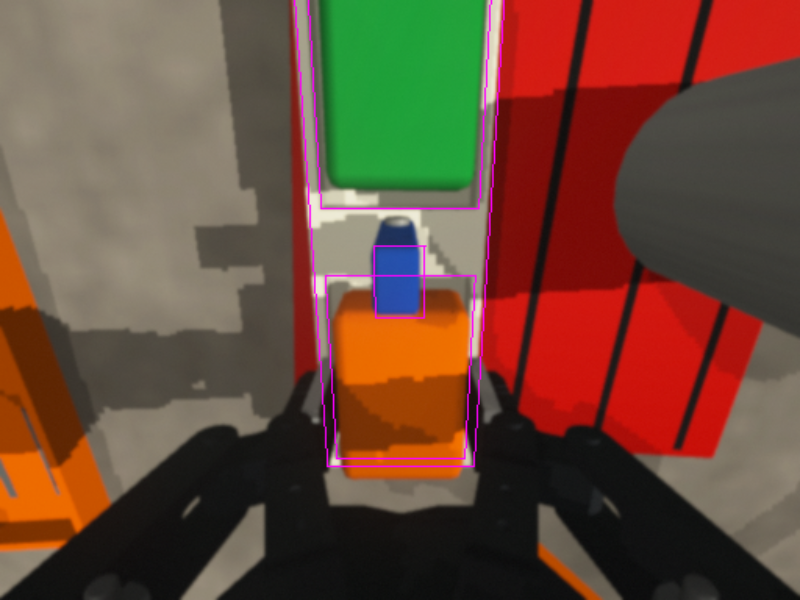

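Emit:
{"op": "play_rows", "data": {"targets": [{"offset":[0,0,0.15],"yaw":0,"claw":4.2},{"offset":[0,0,0.3],"yaw":0,"claw":4.2},{"offset":[0,0,0.3],"yaw":0,"claw":4.7},{"offset":[0,0,0.3],"yaw":0,"claw":5.2},{"offset":[0,0,0.3],"yaw":0,"claw":5.8},{"offset":[0,0,0.2],"yaw":0,"claw":6.4},{"offset":[0,0,0],"yaw":0,"claw":6.4},{"offset":[0,0,-1],"yaw":0,"claw":6.4}]}}

```text
clock: 19.0
tool_pos: [544.2, -352.5, 34.7]
eef_rot: [3.14, -0.003, -3.135]
wrist_force: [0.8, 0.6, -0.4]
grip_width: 64.2
```

```bash
python3 - <<'E'
from h import *
s=env.state(); p=optics.read_camera('wrist'); print(s['tool_pos'],s['eef_rot'],s['grip_width'],s['wrist_force'])
f=p['frame'].copy(); boxoverlay(p,s,f)
cv2.imwrite('pics/w15o.png',cv2.cvtColor(cv2.resize(f,(800,600)),4))
print(off([493,-353.5,160],180.5))
E
```

```text
[ 544.19871968 -352.45594813   34.72970034] [ 3.13968166e+00 -2.64109036e-03 -3.13454263e+00] 64.2061475334742 [ 0.82904948  0.5548562  -0.35553527]
([5.25, 0.03, -12.14], np.float64(-0.1))
```

View pics/w15o.png

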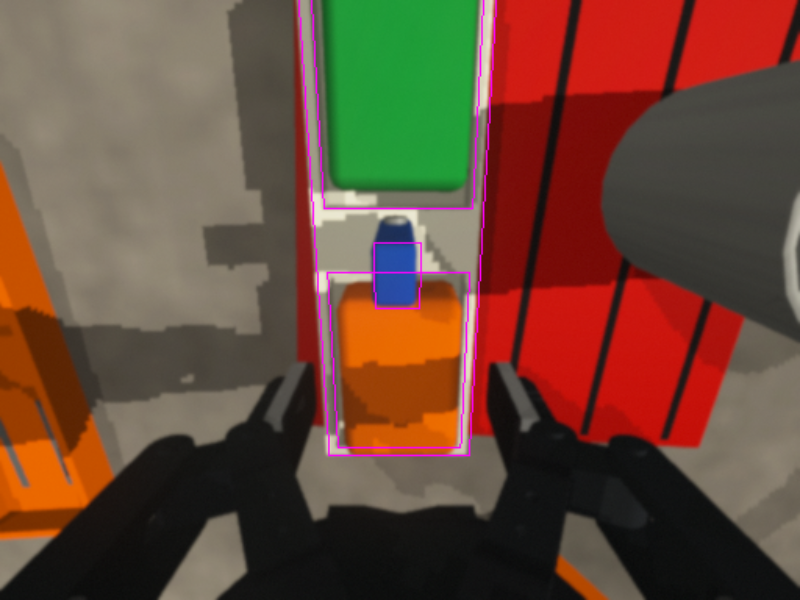

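Emit:
{"op": "play_rows", "data": {"targets": [{"offset":[0,0,-2],"yaw":0,"claw":6.4},{"offset":[0,0,-5],"yaw":0,"claw":6.4},{"offset":[0.3,0,-7.5],"yaw":0,"claw":5.5},{"offset":[2,0,-8.5],"yaw":0,"claw":4.5},{"offset":[4,0,-8.5],"yaw":0,"claw":4},{"offset":[5,0,-8.5],"yaw":0,"claw":4},{"offset":[5,0,-8.5],"yaw":0,"claw":4},{"offset":[5,0,-8.5],"yaw":0,"claw":4}]}}

```text
clock: 19.72
tool_pos: [495.0, -353.4, 121.2]
eef_rot: [3.141, 0.0, -3.135]
wrist_force: [0.3, 0.4, 0.0]
grip_width: 40.2
```

```bash
python3 - <<'E'
from h import *
s=env.state(); p=optics.read_camera('wrist'); save(p,'w16'); print(s['tool_pos'],s['eef_rot'],s['grip_width'],s['wrist_force'])
f=p['frame'].copy(); boxoverlay(p,s,f)
cv2.imwrite('pics/w16o.png',cv2.cvtColor(cv2.resize(f,(800,600)),4))
print(off([493,-353.5,36],180.5))
for v in ([441,-353.5,0],[545,-353,0]): print(fitsoap(p,s,soapmask(p,'green' if v[0]<500 else 'amber',(190,0 if v[0]<500 else 200,330,180 if v[0]<500 else 340)),v,10))
E
```

```text
[ 494.98531747 -353.41560498  121.23119582] [ 3.14145455e+00  3.64062424e-04 -3.13525565e+00] 40.23557947930585 [0.32253073 0.35483764 0.01030883]
([0.23, -0.02, 8.49], np.float64(-0.1))
(array([ 4.413e+02, -3.537e+02, -4.000e-01]), np.float64(203.75), np.uint64(4161))
(array([ 547. , -352.9,    0.6]), np.float64(426.8125), np.uint64(2881))
```

View pics/w16o.png

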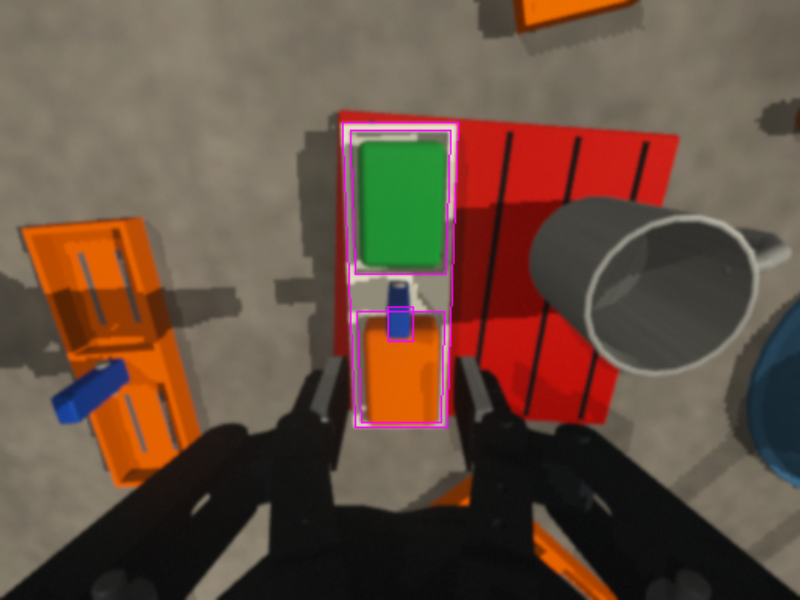

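Emit:
{"op": "play_rows", "data": {"targets": [{"offset":[0.15,0,1.5],"yaw":0,"claw":4},{"offset":[0.15,0,3],"yaw":0,"claw":4},{"offset":[0.15,0,4.5],"yaw":0,"claw":4},{"offset":[0.15,0,6],"yaw":0,"claw":4},{"offset":[0.15,0,7.3],"yaw":0,"claw":4},{"offset":[0.15,0,8.2],"yaw":0,"claw":4},{"offset":[0.15,0,8.4],"yaw":0,"claw":4},{"offset":[0.15,0,8.4],"yaw":0,"claw":4}]}}

```text
clock: 20.43
tool_pos: [493.5, -353.0, 36.2]
eef_rot: [3.14, -0.001, -3.134]
wrist_force: [-0.7, 1.0, 0.1]
grip_width: 39.9
```

```bash
python3 - <<'E'
from h import *
s=env.state(); p=optics.read_camera('wrist'); save(p,'w17'); print(s['tool_pos'],s['eef_rot'],s['grip_width'],s['wrist_force'],s['moment'])
print(off([493,-353.5,36],180.5))
E
```

```text
[ 493.45377699 -353.0376841    36.22304712] [ 3.14038490e+00 -1.37129657e-03 -3.13429419e+00] 39.85992657811758 [-0.65760239  0.97154862  0.07225979] [ 0.00639041  0.0299401  -0.04656131]
([0.08, -0.0, 0.13], np.float64(-0.1))
```

View pics/w17.png

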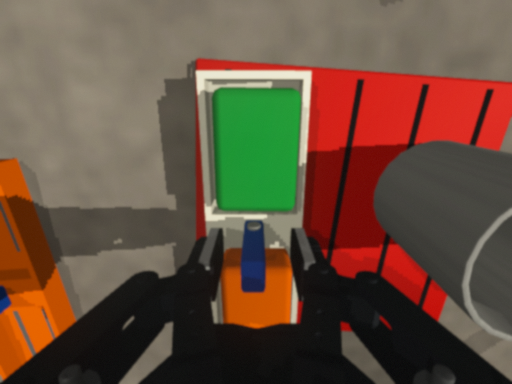

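Emit:
{"op": "play_rows", "data": {"targets": [{"offset":[0,0,0],"yaw":0,"claw":3},{"offset":[0,0,0],"yaw":0,"claw":2},{"offset":[0,0,0],"yaw":0,"claw":1.2},{"offset":[0,0,0],"yaw":0,"claw":0.8},{"offset":[0,0,0],"yaw":0,"claw":0.8},{"offset":[0,0,0],"yaw":0,"claw":0.8},{"offset":[0,0,0],"yaw":0,"claw":0.8},{"offset":[0,0,0],"yaw":0,"claw":0.8}]}}

```text
clock: 21.15
tool_pos: [494.1, -354.2, 38.6]
eef_rot: [-3.14, 0.002, -3.135]
wrist_force: [-0.2, -2.5, 6.0]
grip_width: 11.0
```

Emit:
{"op": "play_rows", "data": {"targets": [{"offset":[0,0,-0.3],"yaw":0,"claw":0.8},{"offset":[0,0,-0.8],"yaw":0,"claw":0.8},{"offset":[0,0,-1.5],"yaw":0,"claw":0.8},{"offset":[0,0,-2.5],"yaw":0,"claw":0.8},{"offset":[0,0,-3.5],"yaw":0,"claw":0.8},{"offset":[0,0,-4.5],"yaw":0,"claw":0.8},{"offset":[0,0,-5],"yaw":0,"claw":0.8},{"offset":[0,0,-5],"yaw":0,"claw":0.8}]}}

```text
clock: 21.82
tool_pos: [494.5, -354.1, 90.0]
eef_rot: [-3.139, 0.003, -3.134]
wrist_force: [0.2, -0.6, -4.2]
grip_width: 11.3
```

```bash
python3 - <<'E'
from h import *
s=env.state(); p=optics.read_camera('wrist'); save(p,'w18'); print(s['tool_pos'],s['eef_rot'],s['grip_width'],s['wrist_force'],s['moment'])
p=optics.read_camera('side'); cv2.imwrite('pics/s18.png',cv2.cvtColor(cv2.resize(p['frame'][110:250,180:380],(800,560),interpolation=2),4))
E
```

```text
[ 494.50978757 -354.11091421   89.98684786] [-3.13912329e+00  3.10228322e-03 -3.13446140e+00] 11.298956400700337 [ 0.15889646 -0.63098972 -4.1901376 ] [ 0.01672714 -0.04814167 -0.02449937]
```

View pics/w18.png

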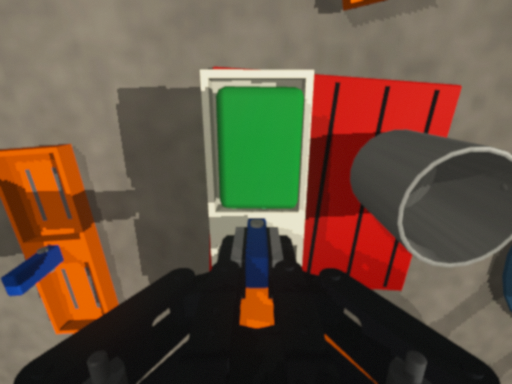

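View pics/s18.png

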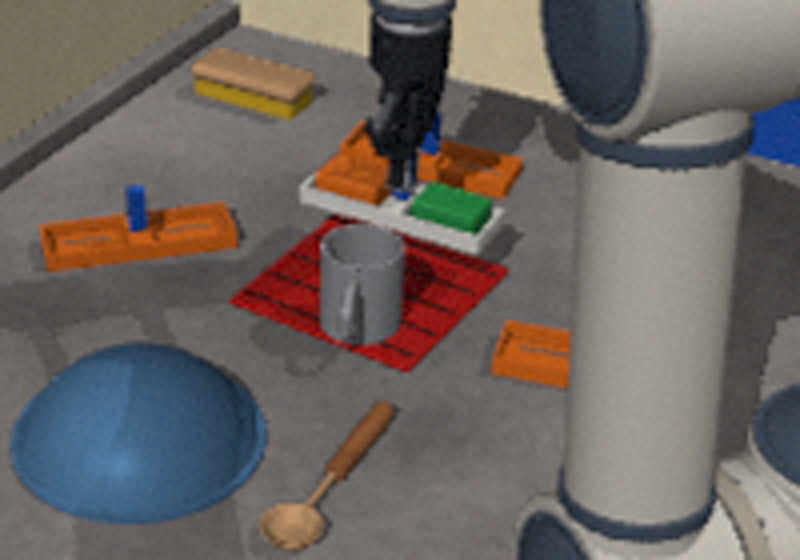

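```bash
cat > bowl.py <<'E'
from h import *
import pickle
def bowlmask(p,bb):
    h=cv2.cvtColor(p['frame'],cv2.COLOR_RGB2HSV); b=((h[...,0]>95)&(h[...,0]<120)&(h[...,1]>90)).astype(np.uint8)
    k=np.zeros_like(b); x0,y0,x1,y1=bb; k[y0:y1,x0:x1]=b[y0:y1,x0:x1]
    k=cv2.morphologyEx(k,cv2.MORPH_CLOSE,np.ones((3,3)))
    n,l,st,_=cv2.connectedComponentsWithStats(k); i=1+np.argmax(st[1:,4]); return (l==i).astype(np.uint8)
def pts(c,dr=0):
    th=np.linspace(0,2*np.pi,90); out=[]
    for z in np.linspace(0,75,16):
        r=np.sqrt(110**2-(z+35)**2)+dr; out.append(np.c_[c[0]+r*np.cos(th),c[1]+r*np.sin(th),np.full(90,z)])
    return np.vstack(out)
def fit(p,s,bb,hide=None,name=None):
    m=bowlmask(p,bb)
    def cost(v):
        hull=cv2.convexHull(proj(p,pts(v[:2],v[2]),s).astype(np.float32))[:,0]
        M=np.zeros((384*4,512*4),np.uint8); cv2.fillConvexPoly(M,np.round((hull*4+1.5)*16).astype(np.int32),1,shift=4)
        M=cv2.resize(M.astype(np.float32),(512,384),interpolation=cv2.INTER_AREA)
        d=np.abs(M-m)
        if hide is not None: d=d*(~hide)
        return d.sum()
    r=minimize(cost,[560,10,0],method='Nelder-Mead',options=dict(initial_simplex=[[560,10,0],[575,10,0],[560,25,0],[560,10,6]])); print(name,r.x.round(1),r.fun,m.sum())
E
python3 - <<'E'
from bowl import *
p,s=pickle.load(open('w2.pkl','rb')); hide=np.zeros((384,512),bool); hide[235:,:190]=1; hide[235:,325:]=1
fit(p,s,(200,100,400,270),hide,'w2')
p,s=pickle.load(open('w3.pkl','rb')); hide=np.zeros((384,512),bool); hide[225:,100:]=1;hide[275:]=1; hide[250:,:58]=1
fit(p,s,(40,180,195,300),hide,'w3')
p,s=pickle.load(open('w6.pkl','rb')); fit(p,s,(340,170,512,345),None,'w6')
p=optics.read_camera('top'); fit(p,None,(195,140,280,220),None,'top'); save(p,'top2')
p=optics.read_camera('side'); fit(p,None,(170,180,260,250),None,'side')
E
```

```text
w2 [560.2   7.5   4.2] 191.3125 13535
w3 [557.5   8.9   1. ] 134.125 8699
w6 [553.    7.1  -1.9] 2262.5625 17239
top [559.6   8.5   3.3] 49.5 3320
side [559.2  12.1   1.4] 73.8125 2169
```

View pics/top2.png

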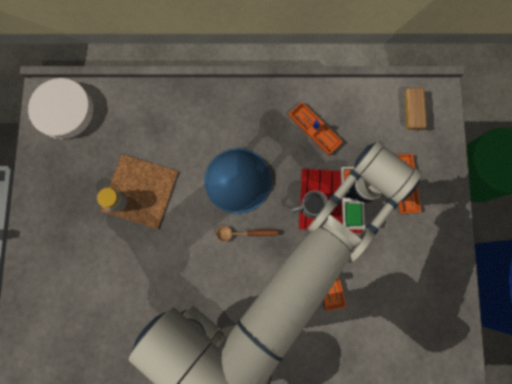

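```bash
python3 - <<'E'
from h import *
print(off([494,-354,170],180.5),off([560,8.7,170],180.5))
E
```

```text
([-0.07, -0.08, -8.35], np.float64(-0.1)) ([-6.93, 36.14, -8.35], np.float64(-0.1))
```

Emit:
{"op": "play_rows", "data": {"targets": [{"offset":[0,0,-1],"yaw":0,"claw":0.8},{"offset":[0,0,-2.5],"yaw":0,"claw":0.8},{"offset":[0,0,-4.2],"yaw":0,"claw":0.8},{"offset":[0,0,-6],"yaw":0,"claw":0.8},{"offset":[-0.1,0.5,-7.5],"yaw":0,"claw":0.8},{"offset":[-0.3,1.7,-8.3],"yaw":0,"claw":0.8},{"offset":[-0.7,3.7,-8.3],"yaw":0,"claw":0.8},{"offset":[-1.2,6.4,-8.3],"yaw":0,"claw":0.8}]}}

```text
clock: 22.68
tool_pos: [505.1, -289.4, 171.0]
eef_rot: [-3.141, 0.001, -3.137]
wrist_force: [1.1, 0.0, -4.3]
grip_width: 11.2
```

```bash
python3 - <<'E'
from h import *
s=env.state();print(s['tool_pos'],s['grip_width']);print(off([560,8.7,170],180.5))
E
```

```text
[ 505.08057643 -289.42108731  170.97505639] 11.207529441221917
([-5.64, 29.78, 0.1], np.float64(-0.2))
```

Emit:
{"op": "play_rows", "data": {"targets": [{"offset":[-0.6,3.2,0],"yaw":0,"claw":0.8},{"offset":[-1.3,6.8,0],"yaw":0,"claw":0.8},{"offset":[-2,10.4,0],"yaw":0,"claw":0.8},{"offset":[-2.7,14,0],"yaw":0,"claw":0.8},{"offset":[-3.4,17.6,0],"yaw":0,"claw":0.8},{"offset":[-4,21,0],"yaw":0,"claw":0.8},{"offset":[-4.5,23.8,0],"yaw":0,"claw":0.8},{"offset":[-4.9,26,0],"yaw":0,"claw":0.8}]}}

```text
clock: 23.35
tool_pos: [551.9, -25.6, 170.1]
eef_rot: [3.14, -0.001, -3.132]
wrist_force: [-0.1, -0.1, -3.5]
grip_width: 11.1
```

```bash
python3 - <<'E'
from h import *
s=env.state();print(s['tool_pos'],s['grip_width']);print(off([560,8.7,140],180.5))
E
```

```text
[551.8786347  -25.59776878 170.08344953] 11.123803672694024
([-0.84, 3.42, 3.01], np.float64(0.0))
```

Emit:
{"op": "play_rows", "data": {"targets": [{"offset":[-0.3,1.2,0],"yaw":0,"claw":0.8},{"offset":[-0.6,2.4,0.3],"yaw":0,"claw":0.8},{"offset":[-0.8,3.2,1],"yaw":0,"claw":0.8},{"offset":[-0.8,3.4,1.8],"yaw":0,"claw":0.8},{"offset":[-0.8,3.4,2.5],"yaw":0,"claw":0.8},{"offset":[-0.8,3.4,3],"yaw":0,"claw":0.8},{"offset":[-0.8,3.4,3],"yaw":0,"claw":0.8},{"offset":[-0.8,3.4,3],"yaw":0,"claw":0.8}]}}

```text
clock: 24.02
tool_pos: [559.7, 4.1, 139.5]
eef_rot: [-3.141, -0.001, -3.136]
wrist_force: [0.2, -0.4, -3.8]
grip_width: 11.3
```

```bash
python3 - <<'E'
from bowl import *
s=env.state();print(s['tool_pos'],s['eef_rot'],s['grip_width']);print(off([560,8.7,110],180.5))
p=optics.read_camera('wrist'); f=p['frame'].copy(); T=s['tool_pos']
boxoverlay(p,s,f,(T[0]-.4,T[1]),.5,T[2]-32); 
cv2.polylines(f,[np.round(proj(p,pts((559.5,8.7))[:90],s)).astype(int)],True,(255,255,0),1)
cv2.imwrite('pics/w19o.png',cv2.cvtColor(cv2.resize(f,(800,600)),4))
p=optics.read_camera('side'); f=p['frame'].copy(); boxoverlay(p,None,f,(T[0]-.4,T[1]),.5,T[2]-32)
cv2.imwrite('pics/s19.png',cv2.cvtColor(cv2.resize(f[130:260,130:320],(800,547),interpolation=2),4))
E
```

```text
[559.66460912   4.13227668 139.50246465] [-3.14147721e+00 -1.38385867e-03 -3.13592166e+00] 11.261920139980353
([-0.04, 0.46, 2.95], np.float64(-0.2))
```

View pics/w19o.png

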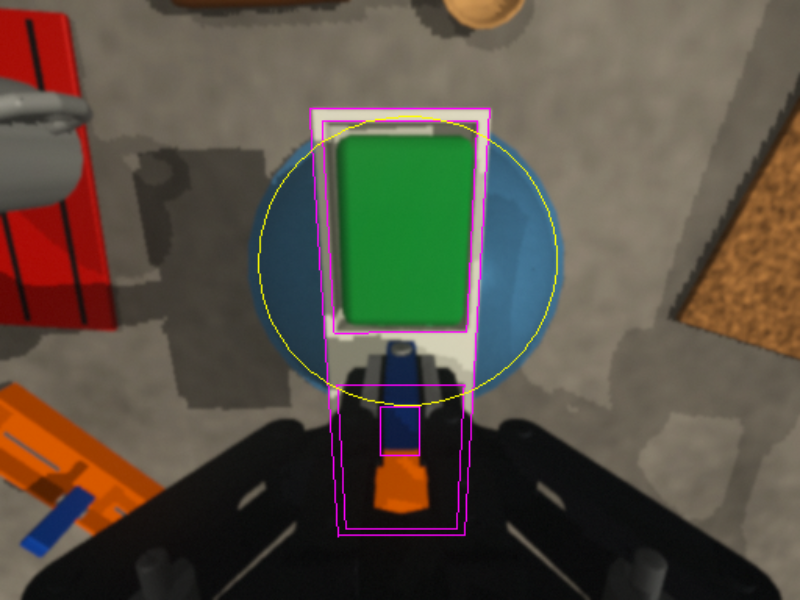

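View pics/s19.png

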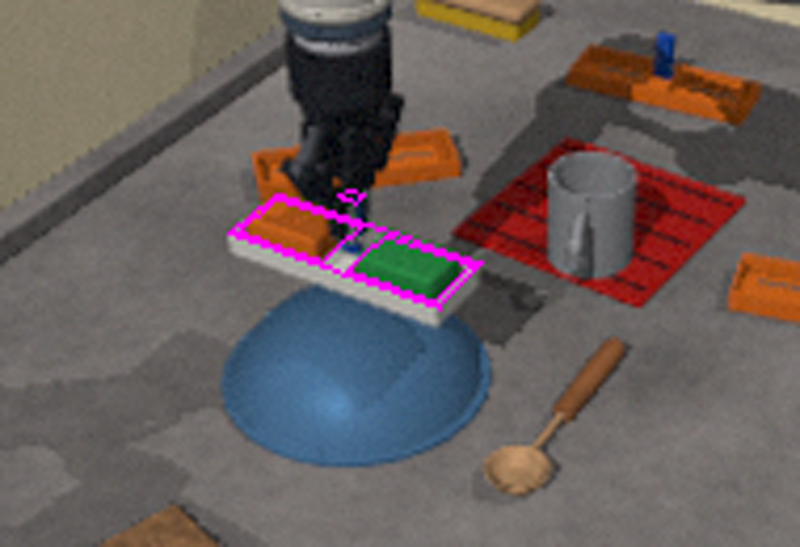

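Emit:
{"op": "play_rows", "data": {"targets": [{"offset":[0,0.2,0.2],"yaw":-0.2,"claw":0.8},{"offset":[0,0.4,0.5],"yaw":-0.2,"claw":0.8},{"offset":[0,0.45,1],"yaw":-0.2,"claw":0.8},{"offset":[0,0.45,1.5],"yaw":-0.2,"claw":0.8},{"offset":[0,0.45,2],"yaw":-0.2,"claw":0.8},{"offset":[0,0.45,2.4],"yaw":-0.2,"claw":0.8},{"offset":[0,0.45,2.6],"yaw":-0.2,"claw":0.8},{"offset":[0,0.45,2.6],"yaw":-0.2,"claw":0.8}]}}

```text
clock: 24.78
tool_pos: [559.6, 9.6, 113.2]
eef_rot: [3.142, -0.002, -3.131]
wrist_force: [-0.2, -0.5, -3.2]
grip_width: 11.0
```

```bash
python3 - <<'E'
from bowl import *
s=env.state();print(s['tool_pos'],s['eef_rot'],s['grip_width'],s['wrist_force'],s['moment']);print(off([560,8.7,107],180.5))
p=optics.read_camera('side'); f=p['frame'].copy()
cv2.imwrite('pics/s20.png',cv2.cvtColor(cv2.resize(f[130:260,130:320],(800,547),interpolation=2),4))
E
```

```text
[559.59173154   9.5554171  113.2440984 ] [ 3.14152060e+00 -1.55279062e-03 -3.13101408e+00] 11.023211518555302 [-0.22721812 -0.48660424 -3.2001741 ] [-0.00822985 -0.0570192   0.08184424]
([-0.04, -0.09, 0.62], np.float64(0.1))
```

View pics/s20.png

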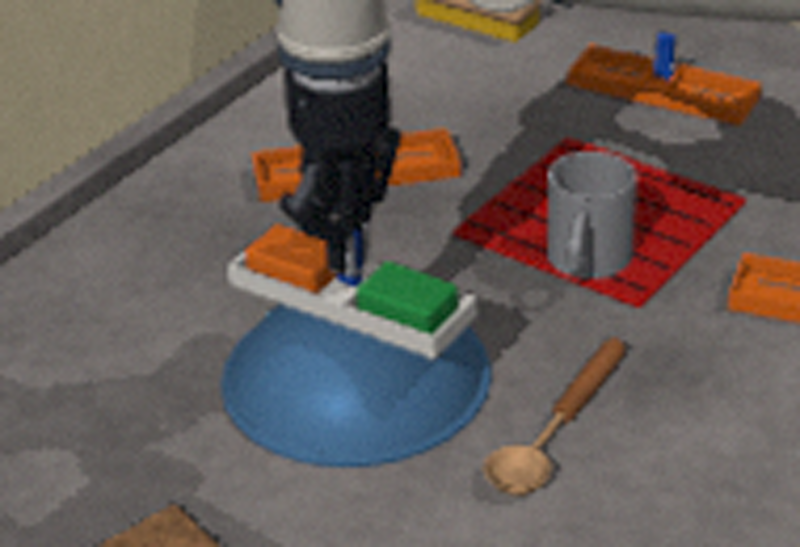

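Descending in small steps until the wrist force shows contact.

Emit:
{"op": "play_rows", "data": {"targets": [{"offset":[0,-0.1,0.1],"yaw":0.1,"claw":0.8},{"offset":[0,-0.1,0.2],"yaw":0.1,"claw":0.8},{"offset":[0,-0.1,0.3],"yaw":0.1,"claw":0.8},{"offset":[0,-0.1,0.35],"yaw":0.1,"claw":0.8},{"offset":[0,-0.1,0.4],"yaw":0.1,"claw":0.8},{"offset":[0,-0.1,0.45],"yaw":0.1,"claw":0.8},{"offset":[0,-0.1,0.45],"yaw":0.1,"claw":0.8},{"offset":[0,-0.1,0.45],"yaw":0.1,"claw":0.8}]}}

```text
clock: 25.5
tool_pos: [560.0, 8.5, 109.8]
eef_rot: [3.142, -0.0, -3.133]
wrist_force: [-0.2, 0.6, -5.1]
grip_width: 11.2
```

Emit:
{"op": "play_rows", "data": {"targets": [{"offset":[0,0,0.05],"yaw":0,"claw":0.8},{"offset":[0,0,0.1],"yaw":0,"claw":0.8},{"offset":[0,0,0.15],"yaw":0,"claw":0.8},{"offset":[0,0,0.15],"yaw":0,"claw":0.8},{"offset":[0,0,0.15],"yaw":0,"claw":0.8},{"offset":[0,0,0.15],"yaw":0,"claw":0.8},{"offset":[0,0,0.15],"yaw":0,"claw":0.8},{"offset":[0,0,0.15],"yaw":0,"claw":0.8}]}}

```text
clock: 26.17
tool_pos: [560.1, 8.6, 108.3]
eef_rot: [3.142, 0.0, -3.133]
wrist_force: [0.3, 0.7, -3.5]
grip_width: 11.0
```

Emit:
{"op": "play_rows", "data": {"targets": [{"offset":[0,0,0.05],"yaw":0,"claw":0.8},{"offset":[0,0,0.1],"yaw":0,"claw":0.8},{"offset":[0,0,0.1],"yaw":0,"claw":0.8},{"offset":[0,0,0.1],"yaw":0,"claw":0.8},{"offset":[0,0,0.1],"yaw":0,"claw":0.8},{"offset":[0,0,0.1],"yaw":0,"claw":0.8},{"offset":[0,0,0.1],"yaw":0,"claw":0.8},{"offset":[0,0,0.1],"yaw":0,"claw":0.8}]}}

```text
clock: 26.83
tool_pos: [560.1, 8.5, 107.5]
eef_rot: [-3.142, 0.0, -3.133]
wrist_force: [-0.5, -0.1, -1.5]
grip_width: 11.0
```

Emit:
{"op": "play_rows", "data": {"targets": [{"offset":[0,0,0.05],"yaw":0,"claw":0.8},{"offset":[0,0,0.1],"yaw":0,"claw":0.8},{"offset":[0,0,0.1],"yaw":0,"claw":0.8},{"offset":[0,0,0.1],"yaw":0,"claw":0.8},{"offset":[0,0,0.1],"yaw":0,"claw":0.8},{"offset":[0,0,0.1],"yaw":0,"claw":0.8},{"offset":[0,0,0.1],"yaw":0,"claw":0.8},{"offset":[0,0,0.1],"yaw":0,"claw":0.8}]}}

```text
clock: 27.5
tool_pos: [560.2, 8.6, 107.4]
eef_rot: [-3.142, 0.001, -3.133]
wrist_force: [-2.8, -0.3, 6.0]
grip_width: 11.0
```

```bash
python3 - <<'E'
from bowl import *
for i in range(3):
    p=optics.read_camera('side'); s=env.state();print(s['tool_pos'],s['eef_rot'],s['wrist_force'].round(2),s['moment'].round(3))
f=p['frame'].copy()
cv2.imwrite('pics/s21.png',cv2.cvtColor(cv2.resize(f[130:260,130:320],(800,547),interpolation=2),4))
p=optics.read_camera('wrist'); f=p['frame'].copy(); T=s['tool_pos']
boxoverlay(p,s,f,(T[0]-.4,T[1]),.5,T[2]-32); 
cv2.polylines(f,[np.round(proj(p,pts((559.5,8.7),3)[:90],s)).astype(int)],True,(255,255,0),1)
cv2.imwrite('pics/w21o.png',cv2.cvtColor(cv2.resize(f,(800,600)),4))
E
```

```text
[560.23389276   8.50677966 107.43260773] [-3.14146520e+00  1.14677842e-03 -3.13277086e+00] [-3.05  0.61  5.43] [ 0.041  0.634 -0.027]
[560.21515784   8.55496772 107.4423698 ] [-3.14151584e+00  1.12737258e-03 -3.13275250e+00] [-3.14 -0.14  5.98] [ 0.055  0.641 -0.048]
[560.21923682   8.53092178 107.42480056] [-3.14152691e+00  1.10002224e-03 -3.13282044e+00] [-2.47  0.49  5.83] [-0.008  0.649 -0.083]
```

View pics/s21.png

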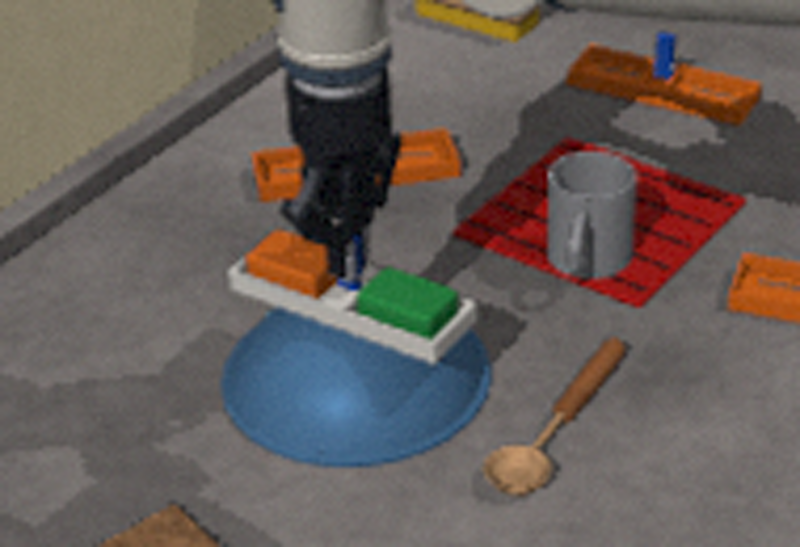

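View pics/w21o.png

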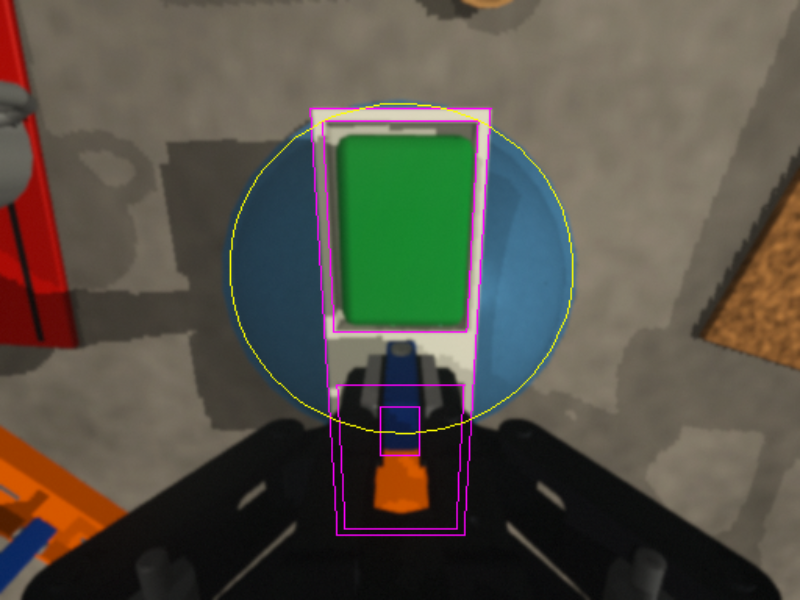

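Emit:
{"op": "play_rows", "data": {"targets": [{"offset":[0,0,-0.03],"yaw":0,"claw":0.8},{"offset":[0,0,-0.06],"yaw":0,"claw":0.8},{"offset":[0,0,-0.08],"yaw":0,"claw":0.8},{"offset":[0,0,-0.08],"yaw":0,"claw":0.8},{"offset":[0,0,-0.08],"yaw":0,"claw":0.8},{"offset":[0,0,-0.08],"yaw":0,"claw":0.8},{"offset":[0,0,-0.08],"yaw":0,"claw":0.8},{"offset":[0,0,-0.08],"yaw":0,"claw":0.8}]}}

```text
clock: 28.37
tool_pos: [560.2, 8.5, 107.4]
eef_rot: [-3.142, 0.001, -3.133]
wrist_force: [-1.3, 0.6, 4.9]
grip_width: 11.2
```

```bash
python3 - <<'E'
from bowl import *
for i in range(2):
    p=optics.read_camera('side'); s=env.state();print(s['tool_pos'],s['eef_rot'],s['wrist_force'].round(2),s['moment'].round(3))
E
```

```text
[560.209832     8.54152304 107.44812777] [-3.14156009e+00  5.95824352e-04 -3.13276207e+00] [-2.1  -0.66  5.26] [0.05  0.405 0.039]
[560.18084877   8.54202662 107.40641963] [-3.14156702e+00  5.07023456e-04 -3.13279674e+00] [-1.43  0.1   4.65] [ 0.003  0.454 -0.032]
```

Emit:
{"op": "play_rows", "data": {"targets": [{"offset":[0,0,-0.05],"yaw":0,"claw":0.8},{"offset":[0,0,-0.1],"yaw":0,"claw":0.8},{"offset":[0,0,-0.12],"yaw":0,"claw":0.8},{"offset":[0,0,-0.12],"yaw":0,"claw":0.8},{"offset":[0,0,-0.12],"yaw":0,"claw":0.8},{"offset":[0,0,-0.12],"yaw":0,"claw":0.8},{"offset":[0,0,-0.12],"yaw":0,"claw":0.8},{"offset":[0,0,-0.12],"yaw":0,"claw":0.8}]}}

```text
clock: 29.13
tool_pos: [559.7, 8.5, 107.6]
eef_rot: [3.142, -0.001, -3.133]
wrist_force: [0.5, 0.4, -3.7]
grip_width: 10.9
```

```bash
python3 - <<'E'
from bowl import *
for i in range(2):
    p=optics.read_camera('side'); s=env.state();print(s['tool_pos'],s['eef_rot'],s['wrist_force'].round(2),s['moment'].round(3))
E
```

```text
[559.63867251   8.54373154 107.61050746] [ 3.14152831e+00 -1.36876119e-03 -3.13282852e+00] [-0.77  0.11 -4.16] [-0.035  0.006  0.016]
[559.61437922   8.56604356 107.62925005] [ 3.14149591e+00 -1.39089075e-03 -3.13279200e+00] [-0.05  0.17 -4.75] [-0.002  0.01  -0.009]
```

Emit:
{"op": "play_rows", "data": {"targets": [{"offset":[0,0,0.04],"yaw":0,"claw":0.8},{"offset":[0,0,0.05],"yaw":0,"claw":0.8},{"offset":[0,0,0.05],"yaw":0,"claw":1.1},{"offset":[0,0,0.05],"yaw":0,"claw":1.4},{"offset":[0,0,0.05],"yaw":0,"claw":2},{"offset":[0,0,0.05],"yaw":0,"claw":3},{"offset":[0,0,0.05],"yaw":0,"claw":4},{"offset":[0,0,0.05],"yaw":0,"claw":4}]}}

```text
clock: 29.9
tool_pos: [560.3, 8.5, 108.2]
eef_rot: [-3.142, 0.001, -3.133]
wrist_force: [0.4, 0.3, -0.0]
grip_width: 40.0
```

```bash
python3 - <<'E'
from bowl import *
for i in range(2):
    p=optics.read_camera('side'); s=env.state();print(s['tool_pos'],s['grip_width'],s['wrist_force'].round(2),s['moment'].round(3))
f=p['frame'].copy()
cv2.imwrite('pics/s22.png',cv2.cvtColor(cv2.resize(f[130:260,130:320],(800,547),interpolation=2),4))
p=optics.read_camera('wrist'); f=p['frame'].copy(); T=s['tool_pos']
boxoverlay(p,s,f,(T[0]-.4,T[1]),.5,75)
cv2.imwrite('pics/w22o.png',cv2.cvtColor(cv2.resize(f,(800,600)),4))
E
```

```text
[560.20479189   8.53437809 108.10550857] 40.006797362513595 [ 1.07  0.17 -0.9 ] [0.015 0.004 0.04 ]
[560.14625352   8.53328573 107.98778563] 40.12273719741786 [ 0.68 -0.78  0.15] [0.026 0.063 0.004]
```

View pics/s22.png

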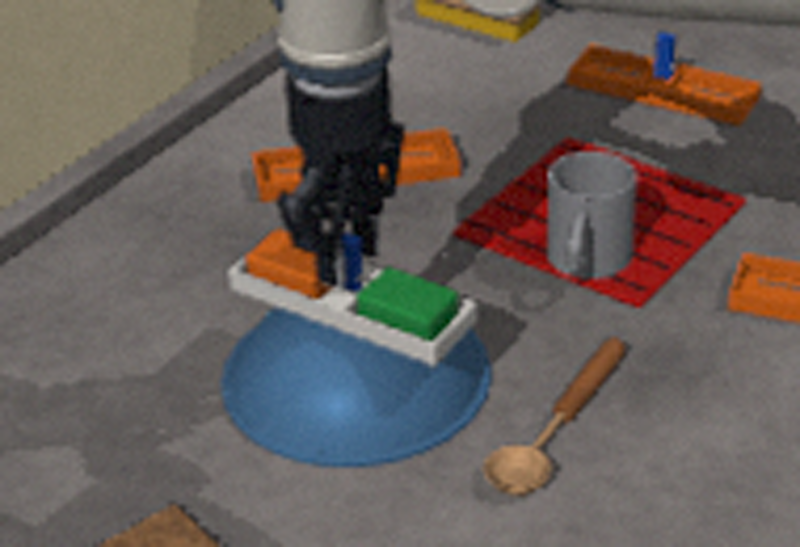

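View pics/w22o.png

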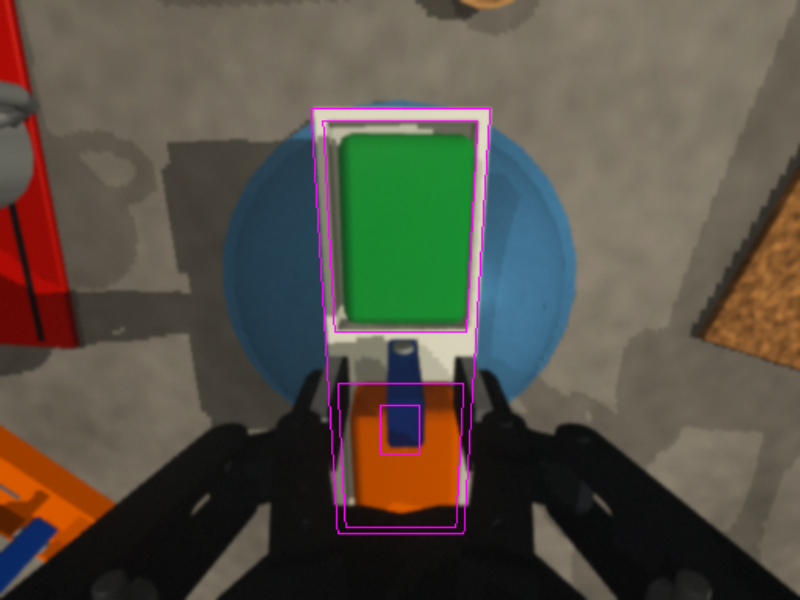

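Emit:
{"op": "play_rows", "data": {"targets": [{"offset":[0,0,-0.5],"yaw":0,"claw":4},{"offset":[0,0,-1.5],"yaw":0,"claw":4},{"offset":[0,0,-3],"yaw":0,"claw":4},{"offset":[0,0,-5],"yaw":0,"claw":4},{"offset":[0,0,-7.5],"yaw":0,"claw":4},{"offset":[0,0,-10],"yaw":0,"claw":4},{"offset":[0,0,-12],"yaw":0,"claw":4},{"offset":[0,0,-13],"yaw":0,"claw":4}]}}

```text
clock: 30.72
tool_pos: [560.8, 8.5, 242.5]
eef_rot: [-3.141, 0.006, -3.133]
wrist_force: [0.5, 0.2, 1.0]
grip_width: 39.7
```

Emit:
{"op": "play_rows", "data": {"targets": [{"offset":[0,0,0],"yaw":0,"claw":4},{"offset":[0,0,0],"yaw":0,"claw":4},{"offset":[0,0,0],"yaw":0,"claw":4},{"offset":[0,0,0],"yaw":0,"claw":4},{"offset":[0,0,0],"yaw":0,"claw":4},{"offset":[0,0,0],"yaw":0,"claw":4},{"offset":[0,0,0],"yaw":0,"claw":4},{"offset":[0,0,0],"yaw":0,"claw":4}]}}

```text
clock: 31.38
tool_pos: [560.0, 8.5, 237.4]
eef_rot: [3.142, -0.001, -3.133]
wrist_force: [-0.5, -0.5, 0.7]
grip_width: 40.2
```

```bash
python3 - <<'E'
from bowl import *
F=[]
for i in range(2):
    p=optics.read_camera('side'); F.append(p['frame'].astype(int))
    s=env.state(); p2=optics.read_camera('wrist'); F.append(p2['frame'].astype(int))
print('diff side',np.abs(F[0]-F[2])[130:260,130:320].mean(),'wrist',np.abs(F[1]-F[3]).mean())
cv2.imwrite('pics/s23.png',cv2.cvtColor(cv2.resize(p['frame'][130:260,130:320],(800,547),interpolation=2),4))
# fit box pose in wrist view: white hull corners at tilt
p=p2; pickle.dump((p,s),open('w23.pkl','wb')); f=p['frame'].copy(); boxoverlay(p,s,f,(559.5,8.6),.5,75)
cv2.imwrite('pics/w23o.png',cv2.cvtColor(cv2.resize(f,(800,600)),4)); print(s['tool_pos'],s['eef_rot'])
E
```

```text
diff side 2.5879622132253712 wrist 1.0538838704427083
[560.05297839   8.52601773 237.7684605 ] [-3.14157521e+00  6.91798024e-05 -3.13281153e+00]
```

View pics/s23.png

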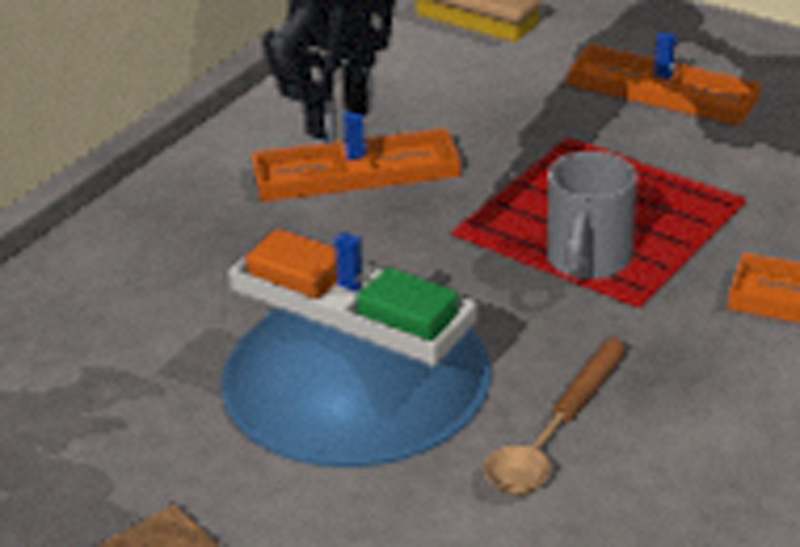

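View pics/w23o.png

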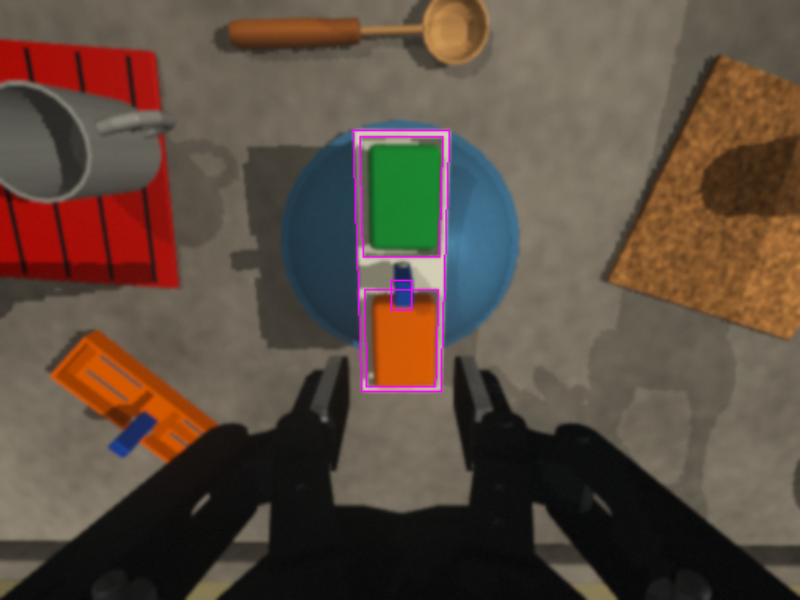

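```bash
python3 - <<'E'
from bowl import *
for i in range(8):
    p=optics.read_camera('side'); r=[]
    for w,bb in(('green',(200,180,250,225)),('amber',(180,175,215,205))):
        ys,xs=np.where(soapmask(p,w,bb)); r+=[round(xs.mean(),2),round(ys.mean(),2)]
    print(env.state()['clock'].round(2),r)
p=optics.read_camera('top'); 
for n,bb in(('top',0),): save(p,'top3')
for t,z in (('mug',6),('jar',6),('spoon',0)):
    for r in optics.mark_of(p,t)[:2]: print(t,round(r['conf'],2),ray(p,r['point'],z)[0][:2].round(1))
E
```

```text
Traceback (most recent call last):
AttributeError: 'float' object has no attribute 'round'
```

```bash
python3 - <<'E'
from bowl import *
for i in range(8):
    p=optics.read_camera('side'); r=[]
    for w,bb in(('green',(200,180,250,225)),('amber',(180,175,215,205))):
        ys,xs=np.where(soapmask(p,w,bb)); r+=[float(round(xs.mean(),2)),float(round(ys.mean(),2))]
    print(round(env.state()['clock'],2),r)
p=optics.read_camera('top'); 
save(p,'top3')
for t,z in (('mug',6),('jar',6),('spoon',0)):
    for r in optics.mark_of(p,t)[:2]: print(t,round(r['conf'],2),ray(p,r['point'],z)[0][:2].round(1))
E
```

```text
31.68 [226.5, 201.74, 199.47, 192.22]
31.73 [226.47, 201.76, 199.46, 192.24]
31.78 [226.51, 201.78, 199.37, 192.15]
31.83 [226.47, 201.76, 199.33, 192.07]
31.88 [226.47, 201.76, 199.37, 192.13]
31.93 [226.47, 201.76, 199.34, 192.19]
31.98 [226.53, 201.81, 199.49, 192.2]
32.03 [226.47, 201.76, 199.42, 192.22]
mug 0.88 [ 476.  -228.7]
mug 0.29 [590.5  27.6]
jar 0.95 [492.5 396.9]
spoon 0.66 [495.4 400.2]
spoon 0.63 [397.2 -29.1]
```

View pics/top3.png

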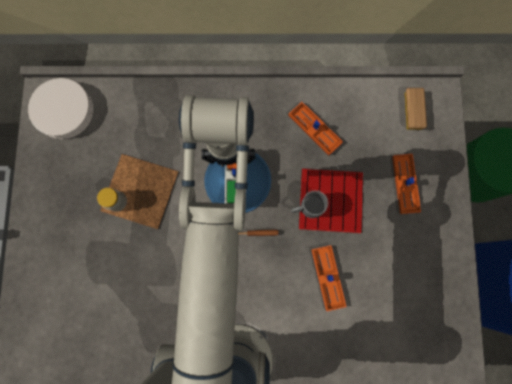

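The box is at rest, level and centred on the bowl. The mug, jar and spoon haven't moved, and the gripper is well clear, so I'm handing in the job.

```bash
python3 -c "
from bench import job; print(job.finish_job())"
```

```text
the job is handed in; nothing more can be done
None
```

I put the green and amber bars into the two pockets while the white box stood on the trivet. I then lifted the full box by its clip, set it on the top of the bowl, let go and raised the gripper clear. I handed in at about 32 s of the 72 s allowed. The hand-in gave no verdict.

**Final checks that agreed:**
- **Box:** In the wrist view, the outline of a level box at (559.5, 8.6), underside 75 mm up, matched the picture. That is within about 1 mm of the bowl centre fitted from the top view, (559.6, 8.5).
- **At rest:** The soaps drifted by 0.2 pixel or less over about 0.35 s of side views, so the box was not rocking.
- **Soaps:** They looked flat in their pockets. Measured on the trivet, they were within about 2 mm of the pocket centres.

**Checks that disagreed or were weak:**
- **Bowl position:** The side-view fit put the bowl about 3.5 mm off in y. One partly hidden wrist view fitted badly and I ignored it.
- **Mug, jar and spoon:** The network's final readings were within about 6 mm of the first for the mug and jar, and about 11 mm for the spoon. That is inside its scatter, and none of the three looked moved in the pictures. The arm partly hid the spoon in the last top view.
- **Clip:** Just after release the clip top looked slightly off the level outline, by roughly 0.03 rad. It lined up again once the gripper was clear.

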